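# Load the sloping slide-case feeder

### The job

Load the slide-case feeder beside the microscopes: draw its orange gate back to the stop, then stack all the blue cases lid up on the sloping deck, squarely one on another and each with its end right against the backstop. Lay the steel hold-down plate bar up on top of the stack, square and against the backstop too, and only then push the gate fully home. Leave the red case, the mouse and the jar where they are.

Things in the scene. Friction and masses are not known exactly. Their poses are not given: they have to be found in the camera images.
- deck: aluminium sloping deck (84 x 250 mm, no side walls) of the fixed case feeder, tilted 0.26 rad, low end towards the robot. Origin on the deck surface at mid-width, at the foot of the backstop's inner face, 45 mm above the bench; x runs up the slope, y across, z square out of the deck. A case seated against the backstop has its origin at x 60, y 0, z 0 mm here, the next on top at z 32 mm, and so on
- backstop_top (a point): middle of the top edge of the backstop's inner face: a plate square to the deck at its low end, 80 mm wide, 10 mm thick, rising 155 mm from the deck. Cases do not slide down to it by themselves: friction holds them where they are put
- gate (a joint): orange gate sliding along the deck's x axis, in m: 0 = home (its plate, 60 mm wide, 70 mm high, stands 124 mm from the backstop, 4 mm clear of a seated case), 0.050 = drawn back up the slope to its end stop. Stays where it is left; about 4 N moves it
- gate_handle (a point): middle of the top of the gate's black handle, an upright block 36 mm long (along the slope), 16 mm thick (across it, free on both sides) and 44 mm high above the gate's foot plate; this point lies 66 mm up the slope from the gate's face and 54 mm above the deck surface
- case1: closed slide case of blue plastic, pale label on its lid, a plain block 120 x 56 x 32 mm, about 0.2 kg, may be absent; any end or order will do in the stack. Origin at the centre of its underside, x along the 120 mm length, y along the 56 mm width, z up out of the lid. Stands lid up on the bench at any yaw
- case2: closed slide case of blue plastic, pale label on its lid, a plain block 120 x 56 x 32 mm, about 0.2 kg, may be absent; any end or order will do in the stack. Origin at the centre of its underside, x along the 120 mm length, y along the 56 mm width, z up out of the lid. Stands lid up on the bench at any yaw
- case3: closed slide case of blue plastic, pale label on its lid, a plain block 120 x 56 x 32 mm, about 0.2 kg, may be absent; any end or order will do in the stack. Origin at the centre of its underside, x along the 120 mm length, y along the 56 mm width, z up out of the lid. Stands lid up on the bench at any yaw
- case4: closed slide case of blue plastic, pale label on its lid, a plain block 120 x 56 x 32 mm, about 0.2 kg, may be absent; any end or order will do in the stack. Origin at the centre of its underside, x along the 120 mm length, y along the 56 mm width, z up out of the lid. Stands lid up on the bench at any yaw
- holddown: steel hold-down plate, 120 x 56 x 12 mm with a black grip bar on top (60 mm along x, 22 mm thick along y, 34 mm high, top 46 mm above the underside), about 0.35 kg, centre of mass near its middle. Origin at the centre of its underside, x along the 120 mm length, z up. Lies on the bench, bar up
- red_case: closed slide case of red plastic, pale label on its lid, a plain block 120 x 56 x 32 mm, about 0.2 kg. Origin at the centre of its underside, x along the 120 mm length, y along the 56 mm width, z up out of the lid. Stands lid up on the bench at any yaw; it is set apart and must be left alone
- mouse: bystander: round black computer mouse, 64 mm across, 33 mm high; origin under its centre
- jar: bystander: amber jar, 60 mm across, 60 mm high; origin under its centre
Mind the look-alikes: they are no part of the job. Leave any yellow look-alike of the case4 alone.

How it is judged:
On the way, in this order (a step that is already met when the one before it is completed fails the run):
1. the gate is drawn back to its stop (value of joint gate above 0.045 m), for 0.2 s.
2. all the blue cases are stacked on the deck against the backstop and released, the gate still open (x of case1 in the frame of deck between 0.053 and 0.067 m and y of case1 in the frame of deck between -0.01 and 0.01 m and z of case1 in the frame of deck between -0.004 and 0.105 m and angle between the z axis of each of case1, case2, case3, case4 and the z axis of deck, either way round below 0.06 rad and angle between the x axis of each of case1, case2, case3, case4 and the x axis of deck, either way round below 0.1 rad and angle between each of case1, case2, case3, case4's own z axis and vertical below 0.5 rad and linear speed of each of case1, case2, case3, case4 below 0.03 m/s and contact force between each of case1, case2, case3, case4 and the fingers below 0.1 N and x of case2 in the frame of deck between 0.053 and 0.067 m and y of case2 in the frame of deck between -0.01 and 0.01 m and z of case2 in the frame of deck between -0.004 and 0.105 m and x of case3 in the frame of deck between 0.053 and 0.067 m and y of case3 in the frame of deck between -0.01 and 0.01 m and z of case3 in the frame of deck between -0.004 and 0.105 m and x of case4 in the frame of deck between 0.053 and 0.067 m and y of case4 in the frame of deck between -0.01 and 0.01 m and z of case4 in the frame of deck between -0.004 and 0.105 m and value of joint gate above 0.03 m), for 0.2 s.
3. the hold-down plate lies on top of the stack against the backstop, released, the gate still open (all of step 2 and x of holddown in the frame of deck between 0.053 and 0.067 m and y of holddown in the frame of deck between -0.01 and 0.01 m and z of holddown in the frame of deck between -0.004 and 0.137 m and angle between the z axis of holddown and the z axis of deck, either way round below 0.06 rad and angle between the x axis of holddown and the x axis of deck, either way round below 0.1 rad and angle between holddown's own z axis and vertical below 0.5 rad and linear speed of holddown below 0.03 m/s and contact force between holddown and the fingers below 0.1 N and z of each of case1, case2, case3, case4 in the frame of holddown below -0.025 m), for 0.2 s.
At the end, for the whole second after the job is handed in: Every blue case and, on top of them, the hold-down plate lie lid or bar up in one stack on the deck: each end within 7 mm of touching the backstop, within 10 mm of mid-width, flat within 0.06 rad and square within 0.10 rad, at rest and released; the gate is within 4 mm of home (x of case1 in the frame of deck between 0.053 and 0.067 m and y of case1 in the frame of deck between -0.01 and 0.01 m and z of case1 in the frame of deck between -0.004 and 0.105 m and angle between the z axis of each of case1, case2, case3, case4, holddown and the z axis of deck, either way round below 0.06 rad and angle between the x axis of each of case1, case2, case3, case4, holddown and the x axis of deck, either way round below 0.1 rad and angle between each of case1, case2, case3, case4, holddown's own z axis and vertical below 0.5 rad and linear speed of each of case1, case2, case3, case4, holddown below 0.03 m/s and contact force between each of case1, case2, case3, case4, holddown and the fingers below 0.1 N and x of case2 in the frame of deck between 0.053 and 0.067 m and y of case2 in the frame of deck between -0.01 and 0.01 m and z of case2 in the frame of deck between -0.004 and 0.105 m and x of case3 in the frame of deck between 0.053 and 0.067 m and y of case3 in the frame of deck between -0.01 and 0.01 m and z of case3 in the frame of deck between -0.004 and 0.105 m and x of case4 in the frame of deck between 0.053 and 0.067 m and y of case4 in the frame of deck between -0.01 and 0.01 m and z of case4 in the frame of deck between -0.004 and 0.105 m and x of holddown in the frame of deck between 0.053 and 0.067 m and y of holddown in the frame of deck between -0.01 and 0.01 m and z of holddown in the frame of deck between -0.004 and 0.137 m and z of each of case1, case2, case3, case4 in the frame of holddown below -0.025 m and value of joint gate below 0.004 m).
It fails at once if the red case is moved more than 4 cm (distance of red_case from where it was at the start of the episode above 0.04 m).
It fails at once if the mouse or the jar is moved more than 4 cm (distance of any of mouse, jar from where it was at the start of the episode above 0.04 m).
Of case1, case2, case3, case4 only 3 to 4 are there at a start; the rules pass over those that are not, and their reading is None.
At some moment in a run one of case1, case2, case3, case4, holddown may be knocked a few centimetres aside while the robot is not near it.
Once in a run the grip may slacken for a moment while it holds something.
It also fails if it takes over 210 s, if anything falls off the work surface, if the arm or the gripper's body presses on something with over 40 N, if the wrist force passes 120 N, or if a joint passes its speed limit or range.

### The arm

A 6-joint arm with a two-finger parallel gripper is mounted at the origin on the work surface. World frame = base frame: x ahead of the robot, y to its left, z up, the work surface at z = 0. Lengths are in m, angles in rad, forces in N, time in s.
With the tool pointing down it reaches from about 0.375 to 0.9 m from the base axis. Payload 3.1 kg.
Tool frame: the origin (TCP) lies on the centre line of the jaws, within the pads' length; the fingertips stand 17 mm ahead of it and the grasp point (between the pads) lies 2 mm behind it (ctrl.tcp_to_tips is the distance from the TCP to the fingertips, in m); z points along the fingers, x is the direction in which the jaws open and shut, and the axes are right-handed (so a half turn about z gives the same grasp; the last joint's range is limited). The gripper opens to 87 mm and grips with 3 to 60 N. Pads are 19 mm wide; open, the fingers measure 117 mm over their backs; the gripper's body (75 mm by 190 mm) begins 51 mm behind the grasp point.
Start: joints at [1.093, 0.527, 1.433, -0, 1.181, -0.178], TCP at [0.185, 0.597, 0.24] pointing down, gripper open.
Joint ranges: [-3.08, 3.08], [-0.75, 2.2], [0.22, 2.44], [-1.43, 4.57], [0, 2.65], [-2.85, 2.85]. Speed limits (rad/s): [2.79, 2.79, 3.14, 3.14, 3.14, 3.14].

### API

Orientations are given as a rotation vector (axis times angle).
In Python, from plant import ctrl gives the robot as it stands.
- The arm moves only by the tool apply_moves, never from a script. Its argument "motion" is a list of rows, each a list of 5 numbers: the closure, from -1 (fully open) to 1 (shut), so that 0 is half open, then the shift along the tool's x, y, z in m, then the turn about the tool's z in degrees. A call has 1 to 10 rows; each row shifts and turns the commanded pose from where the row before left it, along the tool's axes as they then stand; what a row does not reach is not made up. A row lasts 1/12 s, in which the tool goes at most 41.7 mm and 7.16 degrees, less where a joint would pass 70% of its speed; a pose out of reach is approached as far as the arm can. A call with a gripper value outside its range is refused whole. The fingers move at their own pace and stop on an object; the grip force is fixed at half the most. Time passes only in rows, so rows that do not move let the fingers close. It gives the time, the measured TCP pose, the force and the opening at its end, in the units of the state.
- ctrl.read_state(): the state, without advancing time (a new reading comes with each control period).
- ctrl.read_camera(name): name is "scene" or "top"; returns a dict with "image" (400x640x3 uint8, red, green, blue), "range_z" (400x640 float32, m along the optical axis (not along the pixel's ray), 0 where there is no reading), "vertical_fov" (degrees; the focal length in pixels is half the picture's height over the tangent of half this angle, whatever the lens; pixels are square), "cx", "cy" (the principal point, pixels), "rvec" (rotation vector, rad) and "tvec" (3), from world to camera coordinates, as OpenCV has them. Camera axes: x right, y down, z forward; pixel columns grow to the right and rows downward; lengths in m; the calibration is good to about 2 mm. A picture is of the moment at which its call begins.
- ctrl.close_job(): hands the job in, once; it reports no verdict.
The state is a dict: "clock": time; "q": joint angles; "dq": joint speeds; "tau": joint torques, N m; "position": TCP position; "eef_rot": TCP orientation; "wrist_force": force on the tool from outside, world axes, zero at the start; "wrist_torque": the same for the moment, N m; "gripper_width": finger opening in m.
Only numpy, scipy, OpenCV 4.12 (cv2) and the standard library are available. Lean on these libraries where they do the work, as an engineer would, in place of code of your own. Each camera call takes 0.05 s, during which the arm holds its last target.

## Working session

There is one attempt and no reset: what is moved stays moved. The work goes in short steps, Python scripts to look and compute and a tool call to move; the robot and the scene stay as the last step left them, time stands still between calls to the robot, and variables do not carry over. Pictures are saved under pics/ and viewed, and the job is handed in when it is done.

Besides the shell and the picture viewer there is one more tool, called after ">>>" by a JSON object that holds its "api" and its "payload". apply_moves: Moves the arm, as the interface text tells. Its arguments: {"type":"object","properties":{"motion":{"type":"array","items":{"type":"array","items":{"type":"number"}}}},"required":["motion"]}

```bash
ls; mkdir -p pics
cat > h.py <<'E'
import numpy as np, cv2
from plant import ctrl
def cam(n):
    c=ctrl.read_camera(n); c['R']=cv2.Rodrigues(np.array(c['rvec'],float))[0]; c['t']=np.array(c['tvec'],float).ravel()
    c['f']=c['image'].shape[0]/2/np.tan(np.radians(c['vertical_fov'])/2); return c
def save(c,p): cv2.imwrite(p,c['image'][:,:,::-1])
def pts(c):
    h,w=c['range_z'].shape; v,u=np.mgrid[:h,:w]; z=c['range_z']
    P=np.stack([(u-c['cx'])/c['f']*z,(v-c['cy'])/c['f']*z,z],-1)
    W=(P-c['t'])@c['R']; W[z<=0]=np.nan; return W
def proj(c,X):
    p=(c['R']@np.array(X,float).T).T+c['t']; return p[...,:2]/p[...,2:]*c['f']+[c['cx'],c['cy']]
def ray(c,uv,z):
    uv=np.atleast_2d(uv).astype(float); d=np.c_[(uv-[c['cx'],c['cy']])/c['f'],np.ones(len(uv))]@c['R']; o=-c['R'].T@c['t']
    return o+d*((z-o[2])/d[:,2])[:,None]
E
python3 - <<'E'
from h import *
for n in('scene','top'):
    c=cam(n); save(c,f'pics/{n}0.png'); print(n,c['f'],c['cx'],c['cy'],-c['R'].T@c['t'])
s=ctrl.read_state(); print(s)
E
```

```text
pics
scene 378.9105344820184 316.9590316715591 203.11291502915356 [ 1.22798563 -0.46724573  1.13964446]
top 454.414072298839 318.2854776007326 197.44522619891086 [0.28012292 0.08221312 1.34123196]
{'clock': 0.1, 'q': array([ 1.09252133e+00,  5.28376661e-01,  1.43377041e+00,  7.19467366e-06,
        1.18137214e+00, -1.78528406e-01]), 'dq': array([-0.0002776 , -0.00315406, -0.00053845,  0.00027939,  0.00060602,
       -0.00083925]), 'tau': array([-1.95334810e-04, -4.40987349e+01, -1.77150822e+01,  6.35039457e-02,
        5.34673047e-02, -3.01726413e-05]), 'position': array([0.18424738, 0.59657985, 0.23866851]), 'eef_rot': array([ 2.52755116,  1.86434413, -0.00271957]), 'wrist_force': array([-0.30620036,  0.69704633, -0.41892863]), 'wrist_torque': array([ 0.00938078,  0.05300251, -0.02257969]), 'gripper_width': 0.08702099347367864}
```

View pics/scene0.png

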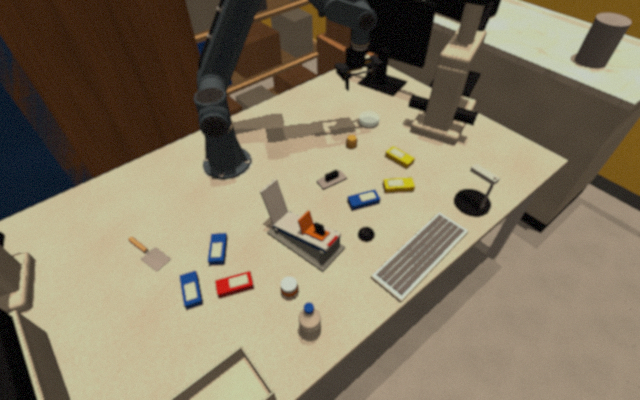

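View pics/top0.png

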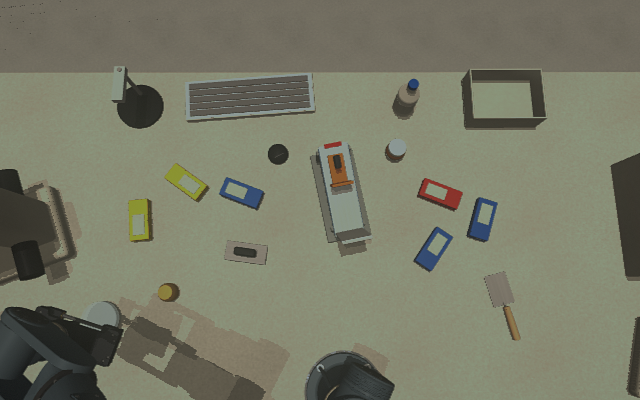

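Scene: three blue cases, at top-view pixels (242,193), (434,249) and (483,219). The hold-down is at (246,252) and the feeder at (340,190), with its orange gate at (340,168). Not to be confused with the blue cases: red case (440,194), yellow look-alikes (186,181) and (139,220), and the blue bottle cap (413,84). The mouse is at (278,154). The jar is amber at (168,292), and the white lid at (397,149) isn't it.

```bash
cat >> h.py <<'E'
def hsv(c): return cv2.cvtColor(c['image'],cv2.COLOR_RGB2HSV)
def blobs(c,lo,hi,zr,amin=60,close=7):
    """colour mask closed over labels, limited to top-face heights; gives (centre world, yaw, sizes, mean z, pixel)"""
    W=pts(c); m=cv2.inRange(hsv(c),lo,hi); m=cv2.morphologyEx(m,cv2.MORPH_CLOSE,np.ones((close,close)))
    m=((m>0)&(W[...,2]>zr[0])&(W[...,2]<zr[1])).astype(np.uint8)
    n,l,st,ce=cv2.connectedComponentsWithStats(m); out=[]
    for i in range(1,n):
        if st[i,4]<amin: continue
        P=W[l==i]; zz=np.median(P[:,2]); Q=P[:,:2]
        r=cv2.minAreaRect((Q*1000).astype(np.float32)); (cx,cy),(w,h),a=r
        if w<h: w,h,a=h,w,a+90
        out.append((np.round([cx,cy],1),round((a+90)%180-90,1),np.round([w,h],1),round(zz*1000,1),np.round(ce[i],0),st[i,4]))
    return out
BL=((100,120,40),(130,255,255)); RD=((0,150,60),(6,255,255)); YE=((24,120,80),(34,255,255)); OR=((7,150,80),(18,255,255))
E
python3 - <<'E'
from h import *
c=cam('top')
for n,k in (('blue',BL),('red',RD),('yel',YE)):
    for b in blobs(c,*k,(.024,.042)): print(n,*b)
print('or',blobs(c,*OR,(.03,.25),20,1))
W=pts(c)
for uv in [(246,252),(246,262),(340,168),(338,160),(345,205),(350,225),(353,238),(278,154),(168,292),(333,146),(350,243)]: print(uv,np.round(W[uv[1],uv[0]],4))
img=c['image']; 
cv2.imwrite('pics/crop.png',cv2.resize(img[130:280,210:510],None,fx=2.6,fy=2.6,interpolation=cv2.INTER_CUBIC)[:,:,::-1])
E
```

```text
blue [560.6 294.5] 68.3 [117.4  53.6] 31.3 [243. 193.] 465
blue [ 478.7 -414.4] -18.3 [117.8  54.1] 31.8 [482. 221.] 460
blue [ 393.1 -265.6] -35.4 [118.   52.9] 31.5 [432. 250.] 499
red [ 555.6 -293.7] 68.4 [117.3  54.9] 31.8 [442. 194.] 473
yel [594.6 460.3] 54.1 [122.1  54.9] 31.0 [184. 180.] 523
yel [481.5 589.4] 6.4 [120.3  57. ] 31.3 [138. 218.] 519
or [(array([603.4,  13.3]), 12.3, array([100.2,  56. ]), np.float64(100.2), array([338., 172.]), np.int32(360))]
(246, 252) [0.3835 0.2725 0.0479]
(246, 262) [0.3579 0.2781 0.005 ]
(340, 168) [0.6146 0.0056 0.0986]
(338, 160) [0.6245 0.0136 0.1458]
(345, 205) [ 0.5152 -0.0094  0.0604]
(350, 225) [ 0.4592 -0.0237  0.047 ]
(353, 238) [ 0.406  -0.0189  0.1906]
(278, 154) [0.6765 0.1865 0.0318]
(168, 292) [0.274  0.4844 0.0528]
(333, 146) [0.6781 0.0248 0.1033]
(350, 243) [ 0.4125 -0.0267 -0.0034]
```

View pics/crop.png

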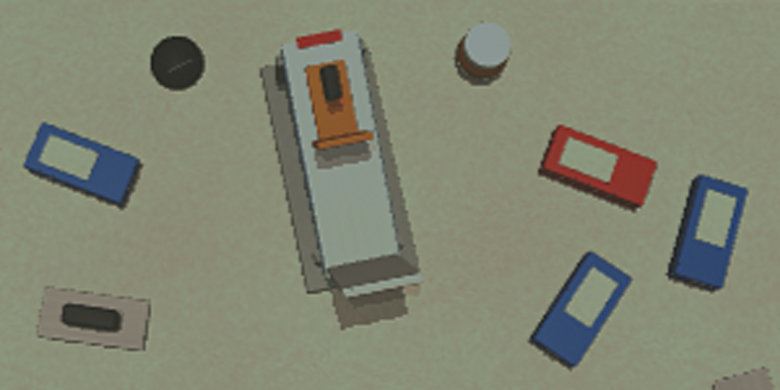

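The crop confirms the three blue cases, with labels up. Next I'll fit the feeder frame.

```bash
cat > deck.py <<'E'
from h import *
def fit(c):
    W=pts(c); H=hsv(c); X=W.reshape(-1,3); hv=H.reshape(-1,3)
    ax=np.array([np.cos(.215),np.sin(.215)]); o=np.array([.456,-.02])
    a=(X[:,:2]-o)@ax; b=(X[:,:2]-o)@np.array([-ax[1],ax[0]])
    pred=.045+a*np.tan(.26)
    s=(a>0.0)&(a<.25)&(abs(b)<.06)&(abs(X[:,2]-pred)<.012)&(hv[:,1]<70)
    return X[s],W
E
python3 - <<'E'
from deck import *
c=cam('top'); P,W=fit(c); 
m=P.mean(0); n=np.linalg.svd(P-m,full_matrices=False)[2][2]; n*=np.sign(n[2])
r=(P-m)@n; P=P[abs(r)<.003]; m=P.mean(0); n=np.linalg.svd(P-m,full_matrices=False)[2][2]; n*=np.sign(n[2]); 
print(len(P),'tilt',np.arccos(n[2]),'downdir yaw deg',np.degrees(np.arctan2(-n[1],-n[0])), 'rms',((P-m)@n).std())
r=cv2.minAreaRect((P[:,:2]*1000).astype(np.float32)); print(r, cv2.boxPoints(r))
# backstop top points
X=W.reshape(-1,3); s=(X[:,2]>.17)&(X[:,2]<.21)&(abs(X[:,0]-.41)<.05)&(abs(X[:,1]+.03)<.07)
B=X[s]; print(len(B), np.round(B[:,2].max(),4), cv2.minAreaRect((B[:,:2]*1000).astype(np.float32)))
print(np.round(B[::6],3))
# orange gate plate top and handle top
h=hsv(c); m=(cv2.inRange(h,*OR)>0); G=W[m]; T=G[G[:,2]>np.nanmax(G[:,2])-.012]; print('gate plate top',np.nanmax(G[:,2]),np.round(T.mean(0),4),cv2.minAreaRect((T[:,:2]*1000).astype(np.float32)))
d=(h[...,2]<70)&(abs(W[...,0]-.62)<.05)&(abs(W[...,1]-.01)<.04)&(W[...,2]>.12); K=W[d]; print('handle',len(K),np.round(K.mean(0),4),np.round(np.median(K,0),4),cv2.minAreaRect((K[:,:2]*1000).astype(np.float32)))
E
```

```text
1410 tilt 0.26053112415457497 downdir yaw deg 11.14714147986044 rms 0.0015776996050200398
((568.97998046875, 4.1464080810546875), (231.85916137695312, 86.30979919433594), 11.280518531799316) [[446.84836   23.79031 ]
 [463.73166  -60.852093]
 [691.1116   -15.497494]
 [674.2283    69.14491 ]]
172 0.1981 ((405.36346435546875, -28.15146255493164), (16.053653717041016, 78.95254516601562), 11.810502052307129)
[[ 0.418 -0.059  0.175]
 [ 0.415 -0.044  0.174]
 [ 0.413 -0.057  0.192]
 [ 0.413 -0.031  0.172]
 [ 0.411 -0.045  0.186]
 [ 0.411 -0.059  0.193]
 [ 0.411 -0.021  0.171]
 [ 0.408 -0.034  0.194]
 [ 0.408 -0.049  0.191]
 [ 0.408 -0.065  0.192]
 [ 0.407 -0.012  0.18 ]
 [ 0.406 -0.026  0.191]
 [ 0.406 -0.041  0.194]
 [ 0.406 -0.057  0.193]
 [ 0.405  0.006  0.175]
 [ 0.404 -0.009  0.19 ]
 [ 0.403 -0.024  0.194]
 [ 0.403 -0.039  0.192]
 [ 0.403 -0.054  0.194]
 [ 0.401  0.002  0.195]
 [ 0.4   -0.013  0.198]
 [ 0.401 -0.029  0.192]
 [ 0.401 -0.044  0.191]
 [ 0.398 -0.001  0.192]
 [ 0.398 -0.016  0.192]
 [ 0.398 -0.031  0.197]
 [ 0.396 -0.003  0.195]
 [ 0.396 -0.018  0.193]
 [ 0.393 -0.003  0.191]]
gate plate top 0.15201836865134788 [0.5583 0.0039 0.1466] ((558.7188110351562, 3.863790512084961), (8.277209281921387, 55.215091705322266), 10.347169876098633)
handle 79 [0.621  0.0168 0.1445] [0.6208 0.0165 0.1463] ((623.9798583984375, 16.61235809326172), (40.8384895324707, 14.263315200805664), 10.204913139343262)
```

Run:
```python
from deck import *
ps=[cam('top') for _ in range(3)]
Ws=np.stack([pts(c) for c in ps]); W=np.nanmedian(Ws,0); X=W.reshape(-1,3)
yaw=np.radians(11.2); ax=np.array([np.cos(yaw),np.sin(yaw)]); o=np.array([.569,.005])-.559*0
a=X[:,:2]@ax; b=(X[:,:2]-o)@np.array([-ax[1],ax[0]])
s=(abs(b)<.025)&(a>.37)&(a<.72)
i=np.argsort(a[s]); A=a[s][i];Z=X[s][i,2]
for lo in np.arange(.376,.72,.006):
    k=(A>=lo)&(A<lo+.006)
    if k.any(): print(round(lo+.003,3),k.sum(),np.round(np.percentile(Z[k],[10,50,90]),4))
for c in [cam('scene')]:
    img=c['image'][170:280,250:350]; cv2.imwrite('pics/sc.png',cv2.resize(img,None,fx=5,fy=5,interpolation=cv2.INTER_CUBIC)[:,:,::-1])
c=ps[0]; img=c['image'][130:270,290:390]; cv2.imwrite('pics/tc.png',cv2.resize(img,None,fx=4,fy=4,interpolation=cv2.INTER_CUBIC)[:,:,::-1])
```

```text
0.379 34 [-0.0031 -0.0005  0.0013]
0.385 64 [-0.002   0.0024  0.1934]
0.391 81 [-0.0015  0.1921  0.1948]
0.397 64 [-0.0016  0.0032  0.1857]
0.403 26 [0.1501 0.157  0.166 ]
0.409 26 [0.128  0.1375 0.1442]
0.415 27 [0.1039 0.1149 0.1222]
0.421 24 [0.0804 0.0891 0.0979]
0.427 22 [0.0592 0.0661 0.0763]
0.433 29 [0.0433 0.0459 0.0542]
0.439 36 [0.0441 0.046  0.0476]
0.445 37 [0.0455 0.0478 0.0508]
0.451 40 [0.0468 0.0495 0.0524]
0.457 37 [0.0495 0.0515 0.0524]
0.463 36 [0.0502 0.0525 0.0543]
0.469 38 [0.0524 0.0545 0.0563]
0.475 36 [0.0531 0.0555 0.0571]
0.481 39 [0.0555 0.0577 0.0595]
0.487 37 [0.0571 0.0593 0.0612]
0.493 38 [0.0581 0.0602 0.0618]
0.499 37 [0.0589 0.0613 0.0645]
0.505 37 [0.0613 0.0641 0.0663]
0.511 39 [0.0625 0.065  0.0681]
0.517 35 [0.0636 0.0667 0.0705]
0.523 38 [0.065  0.0679 0.0702]
0.529 39 [0.0678 0.0701 0.0721]
0.535 37 [0.0686 0.0719 0.0739]
0.541 38 [0.0706 0.0729 0.0753]
0.547 78 [0.0732 0.145  0.1478]
0.553 55 [0.0743 0.0776 0.147 ]
0.559 21 [0.0751 0.0776 0.1203]
0.565 10 [0.0895 0.0926 0.1048]
0.571 40 [0.0838 0.09   0.0927]
0.577 38 [0.0885 0.0923 0.0947]
0.583 38 [0.0896 0.0943 0.0962]
0.589 39 [0.0913 0.0952 0.0982]
0.595 43 [0.0942 0.0987 0.142 ]
0.601 56 [0.0963 0.1004 0.1449]
0.607 41 [0.0971 0.1015 0.1467]
0.613 42 [0.0942 0.1032 0.1485]
0.619 37 [0.1025 0.1081 0.1509]
0.625 38 [0.0983 0.1074 0.1527]
0.631 29 [0.1007 0.1077 0.1309]
0.637 21 [0.0989 0.1092 0.1115]
0.643 27 [0.1005 0.1092 0.1111]
0.649 33 [0.0998 0.1017 0.1043]
0.655 38 [0.1008 0.1034 0.106 ]
0.661 41 [0.1028 0.1047 0.1077]
0.667 39 [0.1045 0.107  0.1094]
0.673 39 [0.1069 0.1086 0.1113]
0.679 15 [0.1084 0.1093 0.1122]
0.709 2 [-0.0002  0.0002  0.0006]
0.715 23 [-0.0024 -0.001   0.0016]
0.721 11 [-0.0032  0.0005  0.0024]
```

View pics/tc.png

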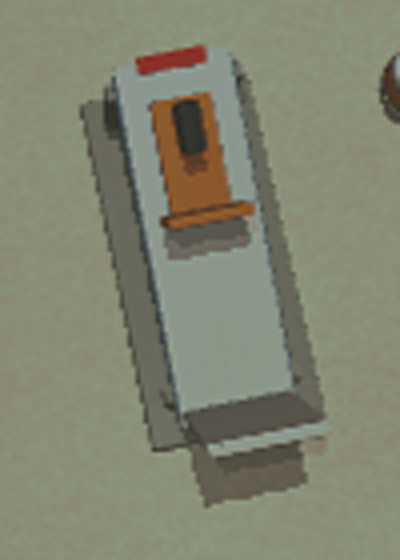

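View pics/sc.png

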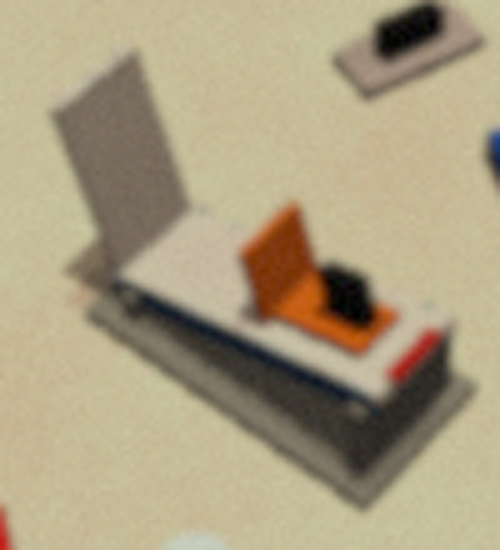

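```bash
cat > mv.py <<'E'
from h import *
YAW=np.radians(11.2); AX=np.array([np.cos(YAW),np.sin(YAW)]); LT=np.array([-AX[1],AX[0]]); T=.26
O=np.array([*(.4335*AX-.1056*LT),.045])
EX=np.array([*(np.cos(T)*AX),np.sin(T)]); EY=np.array([*LT,0]); EZ=np.cross(EX,EY)
def d2w(p): return O+p[0]*EX+p[1]*EY+p[2]*EZ
def w2d(p): p=np.asarray(p)-O; return np.stack([p@EX,p@EY,p@EZ],-1)
def tool():
    s=ctrl.read_state(); R=cv2.Rodrigues(np.array(s['eef_rot']))[0]; return s,R
def go(xyz,jaw=None):
    """print the tool shifts (before and after turn) to a target; jaw = yaw deg of the jaw axis"""
    s,R=tool(); yaw=np.degrees(np.arctan2(R[1,0],R[0,0])); d=np.array(xyz)-s['position']
    print('t',round(s['clock'],2),'pos',np.round(s['position'],4),'yaw',round(yaw,2),'q6',round(s['q'][5],2),'F',np.round(s['wrist_force'],1),'w',round(s['gripper_width'],4),'tilt',np.round(R[:,2],3))
    if jaw is not None:
        t=(jaw-yaw+90)%180-90
        for turn in (t,t-180*np.sign(t)):
            a=np.radians(yaw+turn); x=np.array([np.cos(a),np.sin(a),0]); z=np.array([0,0,-1.]); y=np.cross(z,x)
            print(' target',np.round(xyz,4),'turn about tool z (deg)',round(-turn,2),'then shift mm',np.round(1000*np.array([d@x,d@y,d@z]),1))
    else: print(' shift mm',np.round(1000*R.T@d,1))
E
python3 - <<'E'
from mv import *
print(O,EX,EY,EZ)
h=d2w([.1995,0,.054]);print(h); go([h[0],h[1],.25],101.2)
E
```

```text
[ 0.44575521 -0.01938827  0.045     ] [0.94798523 0.18770613 0.25708055] [-0.19423435  0.98095516  0.        ] [-0.25218449 -0.04993387  0.96638998]
[0.6212603  0.01536267 0.14847263]
t 0.4 pos [0.1845 0.597  0.2394] yaw 72.82 q6 -0.18 F [ 0.4  0.4 -0.2] w 0.0868 tilt [-0. -0. -1.]
 target [0.6213 0.0154 0.25  ] turn about tool z (deg) -28.38 then shift mm [-655.4  315.5  -10.6]
 target [0.6213 0.0154 0.25  ] turn about tool z (deg) 151.62 then shift mm [ 655.4 -315.5  -10.6]
```

>>> {"api": "apply_moves", "payload": {"motion": [[-1,0,0,-0.01,-7.1],[-1,0,0,0,-7.1],[-1,0,0,0,-7.1],[-1,0,0,0,-7.1]]}}

```text
clock: 0.73
position: [0.1845, 0.5972, 0.2498]
eef_rot: [-1.986, -2.434, -0.001]
wrist_force: [0.2, -0.2, -0.3]
gripper_width: 0.0871
```

>>> {"api": "apply_moves", "payload": {"motion": [[-1,-0.036,0.0175,0,0],[-1,-0.036,0.0175,0,0],[-1,-0.036,0.0175,0,0],[-1,-0.036,0.0175,0,0],[-1,-0.036,0.0175,0,0],[-1,-0.036,0.0175,0,0],[-1,-0.036,0.0175,0,0],[-1,-0.036,0.0175,0,0],[-1,-0.036,0.0175,0,0]]}}

```text
clock: 1.48
position: [0.403, 0.3083, 0.2499]
eef_rot: [1.993, 2.428, 0.001]
wrist_force: [0.5, 0.9, 0.4]
gripper_width: 0.0872
```

>>> {"api": "apply_moves", "payload": {"motion": [[-1,-0.036,0.0175,0,0],[-1,-0.036,0.0175,0,0],[-1,-0.036,0.0175,0,0],[-1,-0.036,0.0175,0,0],[-1,-0.036,0.0175,0,0],[-1,-0.036,0.0175,0,0],[-1,-0.036,0.0175,0,0],[-1,-0.036,0.0175,0,0],[-1,-0.036,0.0175,0,0]]}}

```text
clock: 2.23
position: [0.6206, 0.0209, 0.2497]
eef_rot: [1.994, 2.428, 0.0]
wrist_force: [0.9, 0.8, 0.2]
gripper_width: 0.0869
```

Run:
```python
from mv import *
h=d2w([.1995,0,.054]); go([h[0],h[1],.13],101.2)
```

```text
t 2.23 pos [0.6206 0.0209 0.2497] yaw 101.2 q6 -1.91 F [0.9 0.8 0.2] w 0.0869 tilt [ 0.  0. -1.]
 target [0.6213 0.0154 0.13  ] turn about tool z (deg) 0.0 then shift mm [ -5.6  -0.4 119.7]
 target [0.6213 0.0154 0.13  ] turn about tool z (deg) -180.0 then shift mm [  5.6   0.4 119.7]
```

>>> {"api": "apply_moves", "payload": {"motion": [[-1,-0.0055,0,0.03,0],[-1,0,0,0.04,0],[-1,0,0,0.03,0],[-1,0,0,0.02,0],[-1,0,0,0,0],[1,0,0,0,0],[1,0,0,0,0],[1,0,0,0,0],[1,0,0,0,0],[1,0,0,0,0]]}}

```text
clock: 3.07
position: [0.6216, 0.0174, 0.1312]
eef_rot: [1.992, 2.426, 0.002]
wrist_force: [-1.0, 0.4, -0.2]
gripper_width: 0.0613
```

>>> {"api": "apply_moves", "payload": {"motion": [[1,0,0,0,0],[1,0,0,0,0],[1,0,0,0,0]]}}

```text
clock: 3.32
position: [0.6208, 0.0175, 0.1299]
eef_rot: [1.993, 2.428, 0.0]
wrist_force: [-0.2, 0.3, 0.7]
gripper_width: 0.0418
```

>>> {"api": "apply_moves", "payload": {"motion": [[1,0,0,0,0],[1,0,0,0,0],[1,0,0,0,0],[1,0,0,0,0],[1,0,0,0,0],[1,0,0,0,0]]}}

```text
clock: 3.82
position: [0.6211, 0.0154, 0.1295]
eef_rot: [1.991, 2.427, -0.004]
wrist_force: [-0.1, -6.2, -1.0]
gripper_width: 0.0159
```

>>> {"api": "apply_moves", "payload": {"motion": [[1,0,0.0097,-0.0026,0],[1,0,0.0097,-0.0026,0],[1,0,0.0097,-0.0026,0],[1,0,0.0097,-0.0026,0],[1,0,0,0,0]]}}

```text
clock: 4.23
position: [0.66, 0.0231, 0.14]
eef_rot: [1.991, 2.426, -0.003]
wrist_force: [-0.2, -4.8, 0.8]
gripper_width: 0.0157
```

>>> {"api": "apply_moves", "payload": {"motion": [[1,0,0.0039,-0.001,0],[1,0,0,0,0]]}}

```text
clock: 4.4
position: [0.6602, 0.0232, 0.14]
eef_rot: [-1.991, -2.427, 0.012]
wrist_force: [-4.4, -8.2, 0.1]
gripper_width: 0.0159
```

>>> {"api": "apply_moves", "payload": {"motion": [[1,0,0.0039,-0.001,0],[1,0,0,0,0]]}}

```text
clock: 4.57
position: [0.6604, 0.0233, 0.14]
eef_rot: [-1.987, -2.423, 0.021]
wrist_force: [-10.0, -11.1, 1.8]
gripper_width: 0.0159
```

>>> {"api": "apply_moves", "payload": {"motion": [[1,0,-0.007,0.0018,0],[1,0,0,0,0],[-1,0,0,0,0],[-1,0,0,0,0],[-1,0,0,0,0],[-1,0,0,-0.02,0],[-1,0,0,-0.04,0],[-1,0,0,-0.04,0],[-1,0,0,-0.04,0],[-1,0,0,-0.02,0]]}}

```text
clock: 5.4
position: [0.6617, 0.0258, 0.3062]
eef_rot: [1.988, 2.423, 0.009]
wrist_force: [0.5, 0.2, -0.1]
gripper_width: 0.0615
```

Run:
```python
from mv import *
c=cam('top'); save(c,'pics/t1.png'); 
for b in blobs(c,*BL,(.024,.042)):
    print(*b); go([*b[0]/1000,.30],b[1]+90)
W=pts(c); G=W[cv2.inRange(hsv(c),*OR)>0]; G=G[np.isfinite(G[:,0])]; D=w2d(G); k=D[:,2]>.06; print('gate face top x',np.round(np.percentile(D[k,0],[5,50,95]),4))
```

```text
[560.6 294.4] 68.2 [118.3  54. ] 31.1 [243. 193.] 477
t 5.45 pos [0.6632 0.0257 0.3094] yaw 101.28 q6 -1.9 F [ 0.7 -0.   3.1] w 0.0649 tilt [ 0.015 -0.001 -1.   ]
 target [0.5606 0.2944 0.3   ] turn about tool z (deg) -56.92 then shift mm [195.  211.4   9.4]
 target [0.5606 0.2944 0.3   ] turn about tool z (deg) 123.08 then shift mm [-195.  -211.4    9.4]
[ 478.5 -414.6] -18.8 [117.8  53.1] 31.8 [482. 221.] 463
t 5.45 pos [0.6632 0.0257 0.3094] yaw 101.28 q6 -1.9 F [ 0.7 -0.   3.1] w 0.0649 tilt [ 0.015 -0.001 -1.   ]
 target [ 0.4785 -0.4146  0.3   ] turn about tool z (deg) 30.08 then shift mm [-476.3  -32.9    9.4]
 target [ 0.4785 -0.4146  0.3   ] turn about tool z (deg) -149.92 then shift mm [476.3  32.9   9.4]
[ 393.2 -265.7] -35.1 [118.5  53. ] 31.8 [432. 250.] 503
t 5.45 pos [0.6632 0.0257 0.3094] yaw 101.28 q6 -1.9 F [ 0.7 -0.   3.1] w 0.0649 tilt [ 0.015 -0.001 -1.   ]
 target [ 0.3932 -0.2657  0.3   ] turn about tool z (deg) 46.38 then shift mm [-393.6  -53.3    9.4]
 target [ 0.3932 -0.2657  0.3   ] turn about tool z (deg) -133.62 then shift mm [393.6  53.3   9.4]Traceback (most recent call last):
  File "<stdin>", line 5, in <module>
    return _quantile_unchecked(
        a, q, axis, out, overwrite_input, method, keepdims, weights)
    return _ureduce(a,
                    func=_quantile_ureduce_func,
    ...<5 lines>...
                    overwrite_input=overwrite_input,
                    method=method)
    r = func(a, **kwargs)
    result = _quantile(arr,
                       quantiles=q,
    ...<2 lines>...
                       out=out,
                       weights=wgt)
    slices_having_nans = np.isnan(arr[-1, ...])
                                  ~~~^^^^^^^^^
IndexError: index -1 is out of bounds for axis 0 with size 0
```

View pics/t1.png

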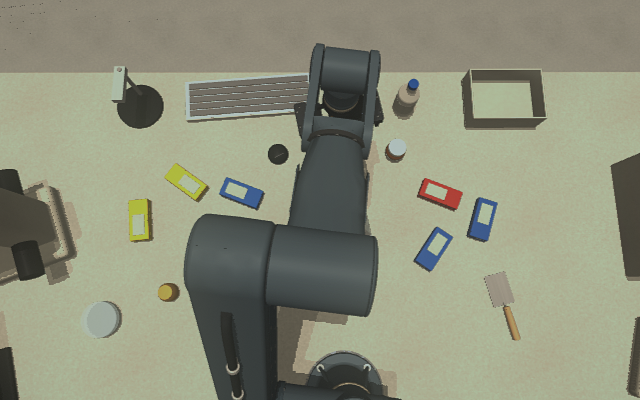

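>>> {"api": "apply_moves", "payload": {"motion": [[-1,0,0,0,7.1],[-1,0,0,0,7.1],[-1,0,0,0,7.1],[-1,0,0,0,7.1],[-1,0,0,0,7.1],[-1,0,0,0,7.1],[-1,0,0,0,7.1],[-1,0,0,0,7.1],[-1,0,0,0,7.1],[-1,0,0,0,7.1]]}}

```text
clock: 6.28
position: [0.6593, 0.026, 0.2997]
eef_rot: [-3.034, -0.81, 0.0]
wrist_force: [0.8, 1.0, 0.2]
gripper_width: 0.0874
```

>>> {"api": "apply_moves", "payload": {"motion": [[-1,0,0,0,7.1],[-1,0,0,0,7.1],[-1,0,0,0,7.1],[-1,0,0,0,7.1],[-1,0,0,0,7.1],[-1,0,0,0,7.1],[-1,0,0,0,7.1],[-1,0,0,0,2.4]]}}

```text
clock: 6.95
position: [0.6593, 0.026, 0.2997]
eef_rot: [-3.082, 0.603, 0.001]
wrist_force: [-0.5, -0.0, 0.0]
gripper_width: 0.087
```

>>> {"api": "apply_moves", "payload": {"motion": [[-1,-0.028,-0.03,0,0],[-1,-0.028,-0.03,0,0],[-1,-0.028,-0.03,0,0],[-1,-0.028,-0.03,0,0],[-1,-0.028,-0.03,0,0],[-1,-0.028,-0.03,0,0],[-1,-0.027,-0.031,0,0],[-1,0,0,0,0]]}}

```text
clock: 7.62
position: [0.553, 0.3013, 0.3]
eef_rot: [-3.083, 0.583, 0.005]
wrist_force: [0.3, -1.5, 0.5]
gripper_width: 0.0868
```

Run:
```python
from mv import *
c=cam('top')
for b in blobs(c,*BL,(.024,.042)): print(*b)
go([.5606,.2944,.022],158.2)
W=pts(c); G=W[cv2.inRange(hsv(c),*OR)>0]; G=G[np.isfinite(G[:,0])]; D=w2d(G); k=D[:,2]>.06; print('gate face top x',k.sum(),np.round(np.percentile(D[k,0],[5,50,95]),4))
```

```text
[ 478.9 -414.8] -18.4 [118.1  54.2] 31.6 [482. 221.] 462
[ 393.4 -265.7] -35.1 [118.2  52.6] 31.5 [432. 250.] 497
t 7.67 pos [0.5546 0.2981 0.2999] yaw -21.48 q6 0.69 F [-0.4 -1.5 -0.4] w 0.0873 tilt [-0.001  0.001 -1.   ]
 target [0.5606 0.2944 0.022 ] turn about tool z (deg) 0.32 then shift mm [  6.9   1.2 277.9]
 target [0.5606 0.2944 0.022 ] turn about tool z (deg) -179.68 then shift mm [ -6.9  -1.2 277.9]
gate face top x 55 [0.1731 0.1763 0.1795]
```

>>> {"api": "apply_moves", "payload": {"motion": [[-1,0.005,0.001,0.04,0],[-1,0,0,0.04,0],[-1,0,0,0.04,0],[-1,0,0,0.04,0],[-1,0,0,0.04,0],[-1,0,0,0.03,0],[-1,0,0,0,0],[-1,0,0,0,0]]}}

```text
clock: 8.33
position: [0.5606, 0.2898, 0.0685]
eef_rot: [3.082, -0.597, -0.006]
wrist_force: [0.4, 0.6, -0.3]
gripper_width: 0.0871
```

Run:
```python
from mv import *
go([.5606,.2944,.022],158.2)
```

```text
t 8.33 pos [0.5606 0.2898 0.0685] yaw -21.93 q6 0.68 F [ 0.4  0.6 -0.3] w 0.0871 tilt [-0.004 -0.001 -1.   ]
 target [0.5606 0.2944 0.022 ] turn about tool z (deg) -0.13 then shift mm [-1.7 -4.3 46.5]
 target [0.5606 0.2944 0.022 ] turn about tool z (deg) 179.87 then shift mm [ 1.7  4.3 46.5]
```

>>> {"api": "apply_moves", "payload": {"motion": [[-1,-0.002,-0.004,0.02,0],[-1,0,0,0.02,0],[-1,0,0,0.0065,0],[1,0,0,0,0],[1,0,0,0,0],[1,0,0,0,0],[1,0,0,0,0],[1,0,0,0,0],[1,0,0,0,0],[1,0,0,0,0]]}}

```text
clock: 9.17
position: [0.5612, 0.2955, 0.0246]
eef_rot: [-3.084, 0.596, -0.0]
wrist_force: [-1.3, 1.1, 5.5]
gripper_width: 0.056
```

>>> {"api": "apply_moves", "payload": {"motion": [[1,0,0,0,0],[1,0,0,0,0],[1,0,0,0,0],[1,0,0,-0.02,0],[1,0,0,-0.04,0],[1,0,0,0,0]]}}

```text
clock: 9.67
position: [0.5649, 0.2966, 0.0891]
eef_rot: [-3.08, 0.595, -0.015]
wrist_force: [1.6, 0.3, -1.0]
gripper_width: 0.0552
```

Run:
```python
from mv import *
go([*d2w([.066,0,0])[:2],.30],101.2)
```

```text
t 9.67 pos [0.5649 0.2966 0.0891] yaw -21.86 q6 0.69 F [ 1.6  0.3 -1. ] w 0.0552 tilt [ 0.01   0.003 -1.   ]
 target [ 0.5083 -0.007   0.3   ] turn about tool z (deg) 56.94 then shift mm [ 286.8  114.5 -210.9]
 target [ 0.5083 -0.007   0.3   ] turn about tool z (deg) -123.06 then shift mm [-286.8 -114.5 -210.9]
```

>>> {"api": "apply_moves", "payload": {"motion": [[1,0,0,-0.035,0],[1,0,0,-0.035,7.1],[1,0,0,-0.035,7.1],[1,0,0,-0.035,7.1],[1,0,0,-0.035,7.1],[1,0,0,-0.035,7.1],[1,0,0,0,7.1],[1,0,0,0,7.1],[1,0,0,0,7.1]]}}

```text
clock: 10.42
position: [0.5609, 0.2951, 0.2937]
eef_rot: [-2.424, 1.999, -0.001]
wrist_force: [-0.3, -0.7, -3.6]
gripper_width: 0.0559
```

>>> {"api": "apply_moves", "payload": {"motion": [[1,0.036,0.0143,0,0],[1,0.036,0.0143,0,0],[1,0.036,0.0143,0,0],[1,0.036,0.0143,0,0],[1,0.036,0.0143,0,0],[1,0.036,0.0143,0,0],[1,0.036,0.0143,0,0],[1,0.035,0.0143,0,0],[1,0,0,0,0],[1,0,0,0,0]]}}

```text
clock: 11.25
position: [0.5047, -0.0105, 0.293]
eef_rot: [2.425, -1.997, -0.002]
wrist_force: [0.1, 0.4, -2.4]
gripper_width: 0.0561
```

Run:
```python
from mv import *
p=d2w([.066,0,.016]); print(p)
go([*p[:2],p[2]+.022],101.2)
for n in('scene','top'): c=cam(n); save(c,f'pics/{n}2.png')
for b in blobs(c,*BL,(.024,.35)): print(*b)
c=cam('scene');cv2.imwrite('pics/sc2.png',cv2.resize(c['image'][120:300,200:420],None,fx=3.5,fy=3.3)[:,:,::-1])
```

```text
[ 0.50428728 -0.00779861  0.07742956]
t 11.25 pos [ 0.5047 -0.0105  0.293 ] yaw -78.94 q6 1.14 F [ 0.1  0.4 -2.4] w 0.0561 tilt [-0.001  0.    -1.   ]
 target [ 0.5043 -0.0078  0.0994] turn about tool z (deg) -0.14 then shift mm [-2.700e+00 -1.000e-01  1.936e+02]
 target [ 0.5043 -0.0078  0.0994] turn about tool z (deg) 179.86 then shift mm [2.700e+00 1.000e-01 1.936e+02]
[ 838.6 -196.3] 0.2 [25.9 25.4] 169.1 [413.  83.] 71
[ 479.  -414.3] -18.1 [117.8  54.3] 31.5 [482. 221.] 464
[ 393.1 -265.6] -35.3 [117.4  53.6] 31.7 [432. 250.] 515
```

View pics/sc2.png

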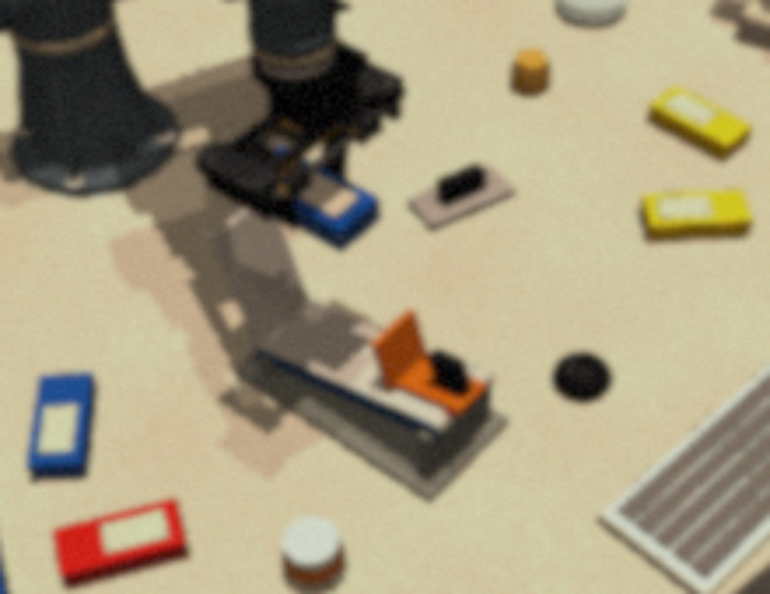

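>>> {"api": "apply_moves", "payload": {"motion": [[1,-0.0027,0,0.035,0],[1,0,0,0.04,0],[1,0,0,0.04,0],[1,0,0,0.04,0],[1,0,0,0.023,0],[1,0,0,0,0],[1,0,0,0,0],[1,0,0,0,0]]}}

```text
clock: 12.07
position: [0.5062, -0.0053, 0.1168]
eef_rot: [-2.43, 1.989, -0.004]
wrist_force: [1.1, 0.4, -1.9]
gripper_width: 0.0557
```

>>> {"api": "apply_moves", "payload": {"motion": [[1,0,0,0.005,0],[1,0,0,0.004,0],[1,0,0,0.003,0],[1,0,0,0.003,0],[1,0,0,0,0],[1,0,0,0,0]]}}

```text
clock: 12.57
position: [0.5051, -0.0061, 0.1011]
eef_rot: [-2.429, 1.991, -0.001]
wrist_force: [-0.0, 0.4, -0.8]
gripper_width: 0.0558
```

Near contact; now pressing gently so the case pivots onto the slope.

>>> {"api": "apply_moves", "payload": {"motion": [[1,0,0,0.002,0],[1,0,0,0.002,0],[1,0,0,0,0],[1,0,0,0,0]]}}

```text
clock: 12.9
position: [0.5041, -0.0061, 0.0966]
eef_rot: [2.429, -1.991, -0.002]
wrist_force: [-3.9, -1.1, 4.3]
gripper_width: 0.0556
```

>>> {"api": "apply_moves", "payload": {"motion": [[1,0,0,0.002,0],[1,0,0,0.002,0],[1,0,0,0,0],[1,0,0,0,0]]}}

```text
clock: 13.23
position: [0.5035, -0.006, 0.0923]
eef_rot: [2.428, -1.99, -0.004]
wrist_force: [-4.8, -2.5, 1.9]
gripper_width: 0.0558
```

>>> {"api": "apply_moves", "payload": {"motion": [[1,0,0,0.003,0],[1,0,0,0.002,0],[1,0,0,0,0],[1,0,0,0,0]]}}

```text
clock: 13.57
position: [0.5034, -0.0059, 0.0872]
eef_rot: [2.428, -1.991, -0.004]
wrist_force: [-4.2, -1.6, 2.2]
gripper_width: 0.0555
```

>>> {"api": "apply_moves", "payload": {"motion": [[1,0,0,0.002,0],[1,0,0,0.001,0],[1,0,0,0,0],[1,0,0,0,0]]}}

```text
clock: 13.9
position: [0.5035, -0.0059, 0.0856]
eef_rot: [2.429, -1.99, -0.003]
wrist_force: [-7.3, -1.7, 14.4]
gripper_width: 0.0557
```

Run:
```python
from mv import *
s,R=tool(); print(w2d(s['position']))
go(d2w([.060,0,.0]),101.2)
c=cam('scene');cv2.imwrite('pics/sc3.png',cv2.resize(c['image'][150:280,230:370],None,fx=4.5,fy=4.5)[:,:,::-1])
```

```text
[0.06765097 0.00200418 0.02396872]
t 13.9 pos [ 0.5035 -0.0059  0.0856] yaw -78.67 q6 1.14 F [-7.3 -1.7 14.4] w 0.0557 tilt [-0.003  0.    -1.   ]
 target [ 0.5026 -0.0081  0.0604] turn about tool z (deg) 0.13 then shift mm [ 2.   1.2 25.1]
 target [ 0.5026 -0.0081  0.0604] turn about tool z (deg) -179.87 then shift mm [-2.  -1.2 25.1]
```

View pics/sc3.png

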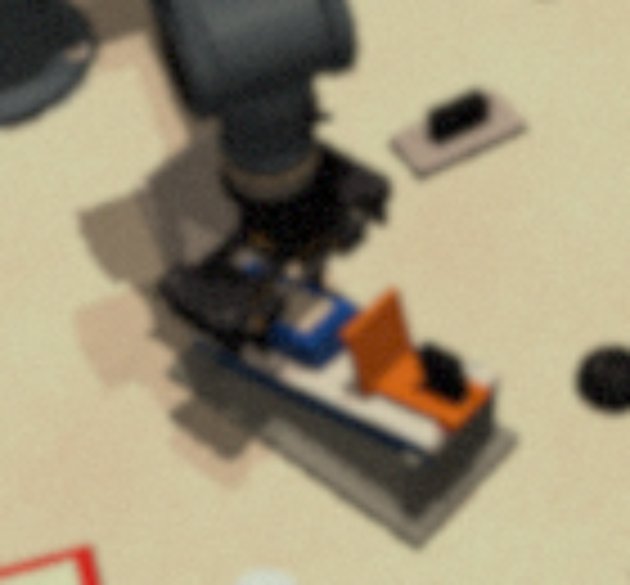

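>>> {"api": "apply_moves", "payload": {"motion": [[1,0.001,0,-0.001,0],[1,0.001,0.0019,0.0005,0],[1,0,0.0019,0.0005,0],[1,0,0,0,0]]}}

```text
clock: 14.28
position: [0.5038, -0.0084, 0.0856]
eef_rot: [-2.425, 1.991, -0.006]
wrist_force: [1.1, 2.6, 8.5]
gripper_width: 0.0556
```

>>> {"api": "apply_moves", "payload": {"motion": [[1,0,0.0019,0.0005,0],[1,0,0.001,0.0003,0],[1,0,0,0,0],[1,0,0,0,0]]}}

```text
clock: 14.62
position: [0.5026, -0.0094, 0.0852]
eef_rot: [-2.424, 1.991, -0.011]
wrist_force: [2.0, 3.1, 8.4]
gripper_width: 0.056
```

Run:
```python
from mv import *
s,R=tool(); print(w2d(s['position']),s['wrist_force'])
```

```text
[ 0.06607085 -0.00119737  0.02405622] [1.97836636 3.07089242 8.39041121]
```

>>> {"api": "apply_moves", "payload": {"motion": [[1,-0.0005,0.0029,0.0005,0],[1,0,0,0,0],[1,0,0,0,0]]}}

```text
clock: 14.87
position: [0.4991, -0.0099, 0.0843]
eef_rot: [-2.426, 1.99, -0.01]
wrist_force: [2.6, 0.0, 7.0]
gripper_width: 0.0556
```

>>> {"api": "apply_moves", "payload": {"motion": [[1,-0.0005,0.0029,0.0005,0],[1,0,0,0,0],[1,0,0,0,0]]}}

```text
clock: 15.12
position: [0.4982, -0.0101, 0.0841]
eef_rot: [-2.424, 1.989, -0.016]
wrist_force: [6.2, 2.0, 5.9]
gripper_width: 0.0559
```

>>> {"api": "apply_moves", "payload": {"motion": [[1,0,0.0029,0.0005,0],[1,0,0,0,0],[1,0,0,0,0]]}}

```text
clock: 15.37
position: [0.4981, -0.0102, 0.0841]
eef_rot: [-2.419, 1.988, -0.023]
wrist_force: [9.2, 6.2, 5.0]
gripper_width: 0.0557
```

Run:
```python
from mv import *
s,R=tool(); print(w2d(s['position']),s['wrist_force'],s['wrist_torque'])
go(s['position'],101.2)
```

```text
[ 0.06143059 -0.00115934  0.02414708] [9.24111448 6.20291312 5.00159026] [ 1.24371236 -1.1287874   0.0420205 ]
t 15.37 pos [ 0.4981 -0.0102  0.0841] yaw -78.83 q6 1.12 F [9.2 6.2 5. ] w 0.0557 tilt [ 0.018 -0.001 -1.   ]
 target [ 0.4981 -0.0102  0.0841] turn about tool z (deg) -0.03 then shift mm [0. 0. 0.]
 target [ 0.4981 -0.0102  0.0841] turn about tool z (deg) 179.97 then shift mm [0. 0. 0.]
```

>>> {"api": "apply_moves", "payload": {"motion": [[1,0,-0.003,-0.002,0],[1,0,0,0,0],[-1,0,0,0,0],[-1,0,0,0,0],[-1,0,0,0,0],[-1,0,0,0,0],[-1,0,0,-0.03,0],[-1,0,0,-0.04,0],[-1,0,0,-0.04,0],[-1,0,0,-0.04,0]]}}

```text
clock: 16.2
position: [0.4915, -0.0093, 0.2353]
eef_rot: [2.428, -1.991, -0.004]
wrist_force: [0.8, -0.2, -0.4]
gripper_width: 0.0864
```

>>> {"api": "apply_moves", "payload": {"motion": [[-1,0,0,-0.04,0],[-1,0.03,0,-0.03,0],[-1,0.04,0,0,0],[-1,0.04,0,0,0],[-1,0.04,0,0,0],[-1,0.04,0,0,0],[-1,0.04,0,0,0]]}}

```text
clock: 16.78
position: [0.5372, -0.2359, 0.3034]
eef_rot: [2.429, -1.992, -0.002]
wrist_force: [0.7, -0.3, -1.1]
gripper_width: 0.0867
```

```bash
cat >> mv.py <<'E'
def stackrep(c,name='t'):
    "top blue face on feeder in deck coordinates"
    W=pts(c); m=cv2.morphologyEx(cv2.inRange(hsv(c),*BL),cv2.MORPH_CLOSE,np.ones((7,7)))>0
    D=w2d(W); s=m&(D[...,0]>-.03)&(D[...,0]<.2)&(abs(D[...,1])<.08)&(D[...,2]>.015)
    P=D[s]; 
    if len(P)<30: print('no blue',len(P)); return
    z=np.median(P[:,2]); P=P[abs(P[:,2]-z)<.006]
    r=cv2.minAreaRect((P[:,:2]*1000).astype(np.float32)); m=P.mean(0); n=np.linalg.svd(P-m,full_matrices=False)[2][2]
    print('top face z',round(z*1000,1),'centre',np.round(r[0],1),'size',np.round(r[1],1),'ang',round(r[2],1),'n',np.round(n*np.sign(n[2]),3),len(P))
E
python3 - <<'E'
from mv import *
go([.4789,-.4143,.3],-18.4+90)
go([.393,-.2656,.3],-35.2+90)
c=cam('top'); save(c,'pics/t3.png'); stackrep(c)
for b in blobs(c,*BL,(.024,.042)): print(*b)
E
```

```text
t 16.78 pos [ 0.5372 -0.2359  0.3034] yaw -78.69 q6 0.77 F [ 0.7 -0.3 -1.1] w 0.0867 tilt [-0.001  0.001 -1.   ]
 target [ 0.4789 -0.4143  0.3   ] turn about tool z (deg) 29.71 then shift mm [187.6  -1.    3.4]
 target [ 0.4789 -0.4143  0.3   ] turn about tool z (deg) -150.29 then shift mm [-187.6    1.     3.4]
t 16.78 pos [ 0.5372 -0.2359  0.3034] yaw -78.69 q6 0.77 F [ 0.7 -0.3 -1.1] w 0.0867 tilt [-0.001  0.001 -1.   ]
 target [ 0.393  -0.2656  0.3   ] turn about tool z (deg) 46.51 then shift mm [107.3 100.7   3.4]
 target [ 0.393  -0.2656  0.3   ] turn about tool z (deg) -133.49 then shift mm [-107.3 -100.7    3.4]
top face z 31.5 centre [89.1 -0.6] size [52.7 60.8] ang 89.8 n [0.001 0.002 1.   ] 158
```

View pics/t3.png

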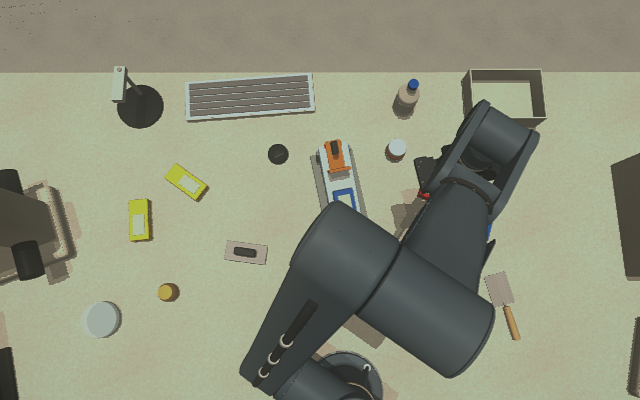

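>>> {"api": "apply_moves", "payload": {"motion": [[-1,0,0,0,7.1],[-1,0,0,0,7.1],[-1,0,0,0,7.1],[-1,0,0,0,7.1],[-1,0,0,0,1.3],[-1,0.037,0,0,0],[-1,0.037,0,0,0],[-1,0.037,0,0,0],[-1,0.037,0,0,0],[-1,0.037,0,0,0]]}}

```text
clock: 17.67
position: [0.4786, -0.4108, 0.3034]
eef_rot: [1.842, -2.545, -0.002]
wrist_force: [0.8, 0.1, 0.1]
gripper_width: 0.0873
```

>>> {"api": "apply_moves", "payload": {"motion": [[-1,0,0,0.04,0],[-1,0,0,0.04,0],[-1,0,0,0.04,0],[-1,0,0,0.04,0],[-1,0,0,0.03,0],[-1,0,0,0.03,0],[-1,0,0,0,0],[-1,0,0,0,0]]}}

```text
clock: 18.33
position: [0.4785, -0.4086, 0.0821]
eef_rot: [1.84, -2.546, -0.008]
wrist_force: [0.2, -0.1, 0.5]
gripper_width: 0.0871
```

Run:
```python
from mv import *
go([.4789,-.4143,.022],-18.4+90)
c=cam('scene');cv2.imwrite('pics/sc4.png',cv2.resize(c['image'][200:330,130:330],None,fx=4,fy=4)[:,:,::-1])
c=cam('top')
for b in blobs(c,*BL,(.024,.042)): print(*b)
```

```text
t 18.33 pos [ 0.4785 -0.4086  0.0821] yaw -108.29 q6 1.01 F [ 0.2 -0.1  0.5] w 0.0871 tilt [-0.003  0.004 -1.   ]
 target [ 0.4789 -0.4143  0.022 ] turn about tool z (deg) 0.11 then shift mm [ 5.3 -2.2 60.1]
 target [ 0.4789 -0.4143  0.022 ] turn about tool z (deg) -179.89 then shift mm [-5.3  2.2 60.1]
```

View pics/sc4.png

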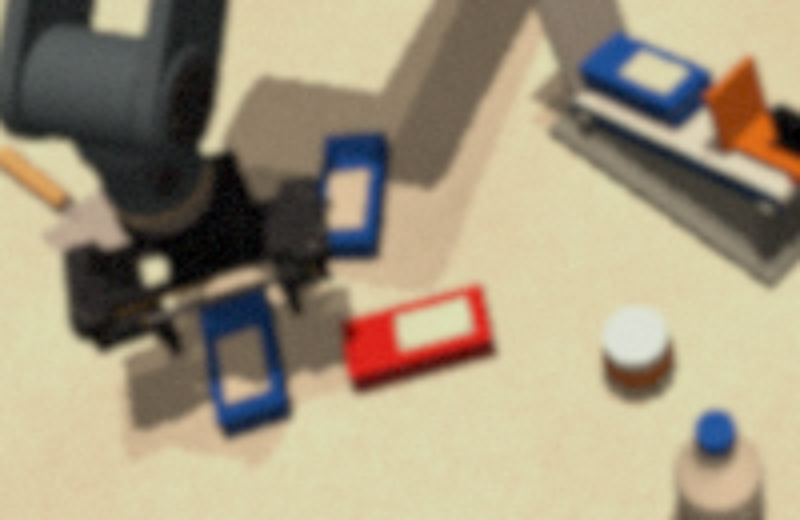

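>>> {"api": "apply_moves", "payload": {"motion": [[-1,0.004,-0.002,0.02,0],[-1,0,0,0.02,0],[-1,0,0,0.02,0],[-1,0,0,0,0],[1,0,0,0,0],[1,0,0,0,0],[1,0,0,0,0],[1,0,0,0,0],[1,0,0,0,0],[1,0,0,0,0]]}}

```text
clock: 19.27
position: [0.4806, -0.4152, 0.0248]
eef_rot: [1.838, -2.547, 0.004]
wrist_force: [-0.2, 0.9, 3.9]
gripper_width: 0.0558
```

>>> {"api": "apply_moves", "payload": {"motion": [[1,0,0,0,0],[1,0,0,0,0],[1,0,0,0,0],[1,0,0,-0.02,0],[1,0,0,-0.04,0],[1,0,0,-0.04,0],[1,0,0,-0.04,0],[1,0,0,-0.04,0],[1,0,0,-0.04,0],[1,0,0,-0.04,0]]}}

```text
clock: 20.1
position: [0.4795, -0.4133, 0.2849]
eef_rot: [-1.838, 2.547, 0.004]
wrist_force: [0.5, -1.3, -0.8]
gripper_width: 0.0557
```

Run:
```python
from mv import *
p=d2w([.066,0,.032+.016]); go([*p[:2],p[2]+.022],101.2)
```

```text
t 20.1 pos [ 0.4795 -0.4133  0.2849] yaw -108.38 q6 1.0 F [ 0.5 -1.3 -0.8] w 0.0557 tilt [-0.001  0.002 -1.   ]
 target [ 0.4962 -0.0094  0.1304] turn about tool z (deg) -29.58 then shift mm [-393.   -94.8  154.5]
 target [ 0.4962 -0.0094  0.1304] turn about tool z (deg) 150.42 then shift mm [393.   94.8 154.5]
```

>>> {"api": "apply_moves", "payload": {"motion": [[1,0,0,0,-7.1],[1,0,0,0,-7.1],[1,0,0,0,-7.1],[1,0,0,0,-7.1],[1,0,0,0,-1.2]]}}

```text
clock: 20.52
position: [0.4797, -0.4135, 0.2829]
eef_rot: [-2.43, 1.99, 0.004]
wrist_force: [-0.2, -0.6, -2.0]
gripper_width: 0.0558
```

>>> {"api": "apply_moves", "payload": {"motion": [[1,-0.039,-0.0095,0,0],[1,-0.039,-0.0095,0,0],[1,-0.039,-0.0095,0,0],[1,-0.039,-0.0095,0,0],[1,-0.039,-0.0095,0,0],[1,-0.039,-0.0095,0,0],[1,-0.039,-0.0095,0,0],[1,-0.039,-0.0095,0,0],[1,-0.039,-0.0095,0,0],[1,-0.039,-0.0095,0,0]]}}

```text
clock: 21.35
position: [0.4967, -0.0113, 0.2834]
eef_rot: [2.425, -1.997, -0.002]
wrist_force: [0.2, 0.1, -1.7]
gripper_width: 0.0555
```

>>> {"api": "apply_moves", "payload": {"motion": [[1,0,0,0,0],[1,0,0,0,0],[1,0,0,0,0]]}}

```text
clock: 21.6
position: [0.4973, -0.0132, 0.2836]
eef_rot: [2.427, -1.993, -0.0]
wrist_force: [0.4, 0.1, -1.2]
gripper_width: 0.0559
```

Run:
```python
from mv import *
p=d2w([.066,0,.032+.016]); go([*p[:2],p[2]+.022],101.2)
c=cam('top'); save(c,'pics/t4.png')
for b in blobs(c,*BL,(.024,.042)): print(*b)
c=cam('scene');cv2.imwrite('pics/sc5.png',cv2.resize(c['image'][120:300,200:420],None,fx=3.5,fy=3.3)[:,:,::-1])
```

```text
t 21.6 pos [ 0.4973 -0.0132  0.2836] yaw -78.79 q6 1.12 F [ 0.4  0.1 -1.2] w 0.0559 tilt [-0. -0. -1.]
 target [ 0.4962 -0.0094  0.1304] turn about tool z (deg) 0.01 then shift mm [ -4.    0.3 153.2]
 target [ 0.4962 -0.0094  0.1304] turn about tool z (deg) -179.99 then shift mm [  4.   -0.3 153.2]
[ 393.5 -265.9] -35.4 [118.7  53.6] 31.7 [432. 250.] 508
```

View pics/sc5.png

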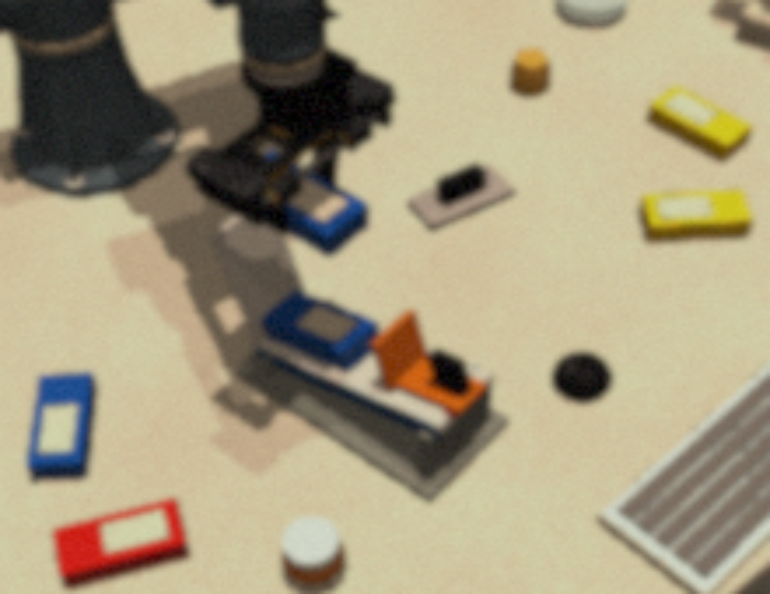

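>>> {"api": "apply_moves", "payload": {"motion": [[1,-0.003,0,0.035,0],[1,0,0,0.04,0],[1,0,0,0.04,0],[1,0,0,0.025,0],[1,0,0,0.006,0],[1,0,0,0.003,0],[1,0,0,0,0],[1,0,0,0,0],[1,0,0,0,0]]}}

```text
clock: 22.45
position: [0.4984, -0.011, 0.1365]
eef_rot: [-2.426, 1.993, -0.006]
wrist_force: [-0.2, 0.5, -2.3]
gripper_width: 0.0557
```

>>> {"api": "apply_moves", "payload": {"motion": [[1,0,0,0.002,0],[1,0,0,0.002,0],[1,0,0,0.002,0],[1,0,0,0,0],[1,0,0,0,0]]}}

```text
clock: 22.87
position: [0.4971, -0.0106, 0.1294]
eef_rot: [-2.428, 1.993, -0.002]
wrist_force: [-1.7, -1.9, 4.4]
gripper_width: 0.0559
```

Run:
```python
from mv import *
s,R=tool(); print(w2d(s['position']),s['wrist_force'])
```

```text
[ 0.07200611 -0.00134815  0.06821191] [-1.66522846 -1.9261741   4.43247996]
```

>>> {"api": "apply_moves", "payload": {"motion": [[1,0,0,0.002,0],[1,0,0,0.003,0],[1,0,0,0.002,0],[1,0,0,0,0],[1,0,0,0,0]]}}

```text
clock: 23.28
position: [0.4958, -0.0106, 0.1218]
eef_rot: [2.427, -1.992, -0.003]
wrist_force: [-3.1, -2.4, 2.7]
gripper_width: 0.0559
```

>>> {"api": "apply_moves", "payload": {"motion": [[1,0,0,0.002,0],[1,0,0,0.002,0],[1,0,0,0,0],[1,0,0,0,0]]}}

```text
clock: 23.62
position: [0.4956, -0.0105, 0.1176]
eef_rot: [2.427, -1.992, -0.003]
wrist_force: [-5.2, -3.0, 2.6]
gripper_width: 0.0556
```

Run:
```python
from mv import *
s,R=tool(); print(w2d(s['position']),s['wrist_force'])
```

```text
[ 0.06762521 -0.0009624   0.05714519] [-5.18484149 -2.96499792  2.62437498]
```

>>> {"api": "apply_moves", "payload": {"motion": [[1,0,0,0.0015,0],[1,0,0,0,0],[1,0,0.0029,0.0006,0],[1,0,0.0029,0.0007,0],[1,0,0,0,0],[1,0,0,0,0]]}}

```text
clock: 24.12
position: [0.4927, -0.0115, 0.1155]
eef_rot: [-2.426, 1.993, -0.004]
wrist_force: [2.6, -0.1, 5.4]
gripper_width: 0.0559
```

>>> {"api": "apply_moves", "payload": {"motion": [[1,0,0.0029,0.0005,0],[1,0,0.0029,0.0005,0],[1,0,0,0,0],[1,0,0,0,0]]}}

```text
clock: 24.45
position: [0.4914, -0.0121, 0.1154]
eef_rot: [-2.419, 1.991, -0.016]
wrist_force: [9.6, 7.0, 4.6]
gripper_width: 0.0559
```

Run:
```python
from mv import *
s,R=tool(); print(w2d(s['position']),s['wrist_force'])
```

```text
[ 0.0627763  -0.00167686  0.05611803] [9.55027534 7.04960185 4.64593174]
```

>>> {"api": "apply_moves", "payload": {"motion": [[1,-0.001,0.0029,0.0005,0],[1,0,0.0015,0.0,0],[1,0,0,0,0],[1,0,0,0,0]]}}

```text
clock: 24.78
position: [0.4912, -0.0121, 0.1157]
eef_rot: [-2.413, 1.989, -0.028]
wrist_force: [15.5, 9.9, 4.0]
gripper_width: 0.056
```

Run:
```python
from mv import *
s,R=tool(); print(w2d(s['position']),s['wrist_force'])
go(s['position'],101.2)
```

```text
[ 0.06267573 -0.00170625  0.05652057] [15.5312967   9.93096339  4.01737657]
t 24.78 pos [ 0.4912 -0.0121  0.1157] yaw -78.98 q6 1.12 F [15.5  9.9  4. ] w 0.056 tilt [ 0.023 -0.    -1.   ]
 target [ 0.4912 -0.0121  0.1157] turn about tool z (deg) -0.18 then shift mm [0. 0. 0.]
 target [ 0.4912 -0.0121  0.1157] turn about tool z (deg) 179.82 then shift mm [0. 0. 0.]
```

Stalled against the backstop, so I'll ease off, release and rise.

>>> {"api": "apply_moves", "payload": {"motion": [[1,0,-0.006,-0.0015,0],[1,0,0,0,0],[-1,0,0,0,0],[-1,0,0,0,0],[-1,0,0,0,0],[-1,0,0,0,0],[-1,0,0,-0.03,0],[-1,0,0,-0.04,0],[-1,0,0,-0.04,0],[-1,0,0,-0.04,0]]}}

```text
clock: 25.62
position: [0.4854, -0.0113, 0.2659]
eef_rot: [2.426, -1.993, -0.005]
wrist_force: [1.6, -0.9, 0.7]
gripper_width: 0.0866
```

>>> {"api": "apply_moves", "payload": {"motion": [[-1,0,0,-0.04,0],[-1,0.02,0.03,0,0],[-1,0.02,0.03,0,0],[-1,0.035,0.015,0,0],[-1,0.035,0.015,0,0],[-1,0.035,0.015,0,0],[-1,0.035,0.015,0,0],[-1,0.035,0.015,0,0],[-1,0,0,0,0]]}}

```text
clock: 26.37
position: [0.3951, -0.2551, 0.3048]
eef_rot: [2.419, -1.999, 0.004]
wrist_force: [1.0, -1.0, 0.8]
gripper_width: 0.0871
```

Run:
```python
from mv import *
c=cam('top'); save(c,'pics/t5.png'); stackrep(c)
for b in blobs(c,*BL,(.024,.042)): print(*b)
go([.3932,-.2657,.3],-35.3+90)
c=cam('scene');cv2.imwrite('pics/sc6.png',cv2.resize(c['image'][150:280,230:370],None,fx=4.5,fy=4.5)[:,:,::-1])
```

```text
top face z 63.5 centre [60.3 -0.4] size [117.8  53.4] ang 0.2 n [ 0.005 -0.     1.   ] 533
t 26.42 pos [ 0.3951 -0.2517  0.3045] yaw -79.12 q6 0.58 F [-0.5  1.   0.6] w 0.0866 tilt [-0.001 -0.    -1.   ]
 target [ 0.3932 -0.2657  0.3   ] turn about tool z (deg) 46.18 then shift mm [12.6 -6.5  4.5]
 target [ 0.3932 -0.2657  0.3   ] turn about tool z (deg) -133.82 then shift mm [-12.6   6.5   4.5]
```

View pics/sc6.png

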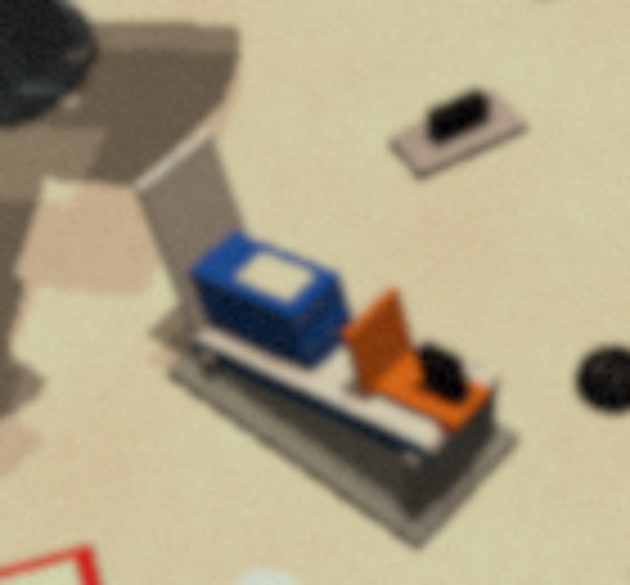

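>>> {"api": "apply_moves", "payload": {"motion": [[-1,0,0,0,7.1],[-1,0,0,0,7.1],[-1,0,0,0,7.1],[-1,0,0,0,7.1],[-1,0,0,0,7.1],[-1,0,0,0,7.1],[-1,0,0,0,3.6],[-1,0.0126,-0.0065,0,0],[-1,0,0,0,0]]}}

```text
clock: 27.22
position: [0.3946, -0.2633, 0.305]
eef_rot: [1.455, -2.784, 0.002]
wrist_force: [0.6, 0.1, -0.3]
gripper_width: 0.087
```

>>> {"api": "apply_moves", "payload": {"motion": [[-1,0,0,0.04,0],[-1,0,0,0.04,0],[-1,0,0,0.04,0],[-1,0,0,0.04,0],[-1,0,0,0.03,0],[-1,0,0,0.03,0],[-1,0,0,0,0],[-1,0,0,0,0]]}}

```text
clock: 27.88
position: [0.3937, -0.2617, 0.0839]
eef_rot: [1.452, -2.785, -0.007]
wrist_force: [-0.1, 0.1, 0.2]
gripper_width: 0.0868
```

Run:
```python
from mv import *
go([.3932,-.2657,.022],-35.3+90)
c=cam('scene');cv2.imwrite('pics/sc7.png',cv2.resize(c['image'][200:320,130:300],None,fx=4,fy=4)[:,:,::-1])
for b in blobs(c,*BL,(.024,.042)): print(*b)
```

```text
t 27.88 pos [ 0.3937 -0.2617  0.0839] yaw -124.92 q6 1.36 F [-0.1  0.1  0.2] w 0.0868 tilt [-0.003  0.003 -1.   ]
 target [ 0.3932 -0.2657  0.022 ] turn about tool z (deg) 0.38 then shift mm [ 3.5 -1.9 61.9]
 target [ 0.3932 -0.2657  0.022 ] turn about tool z (deg) -179.62 then shift mm [-3.5  1.9 61.9]
[-777.  -675.7] -87.2 [144.8  22.2] 32.6 [ 16. 135.] 130
[ 395.  -265.3] -35.5 [123.3  51.1] 30.8 [218. 246.] 211
```

View pics/sc7.png

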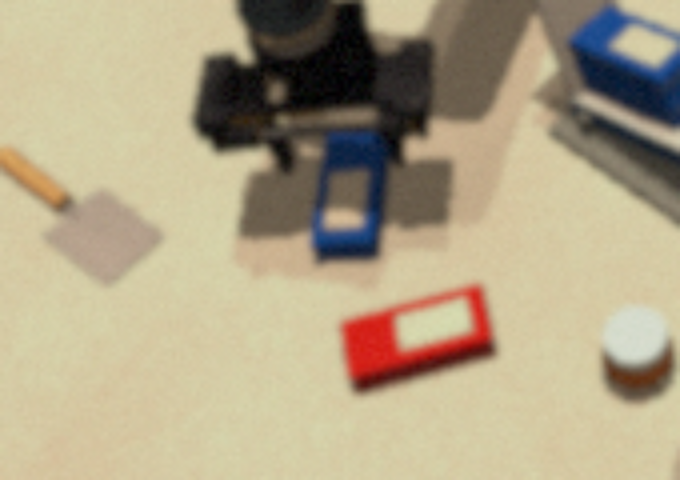

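The third case hasn't moved; grasp it.

>>> {"api": "apply_moves", "payload": {"motion": [[-1,0.003,-0.001,0.02,0],[-1,0,0,0.02,0],[-1,0,0,0.021,0],[-1,0,0,0,0],[1,0,0,0,0],[1,0,0,0,0],[1,0,0,0,0],[1,0,0,0,0],[1,0,0,0,0],[1,0,0,0,0]]}}

```text
clock: 28.77
position: [0.3938, -0.2661, 0.0248]
eef_rot: [-1.452, 2.786, -0.003]
wrist_force: [0.3, -0.5, 7.5]
gripper_width: 0.0559
```

>>> {"api": "apply_moves", "payload": {"motion": [[1,0,0,0,0],[1,0,0,0,0],[1,0,0,0,0],[1,0,0,-0.02,0],[1,0,0,-0.04,0],[1,0,0,-0.04,0],[1,0,0,-0.04,0],[1,0,0,-0.04,0],[1,0,0,-0.04,0],[1,0,0,-0.04,0]]}}

```text
clock: 29.6
position: [0.3926, -0.2645, 0.2856]
eef_rot: [1.451, -2.786, -0.002]
wrist_force: [0.7, -0.9, -3.4]
gripper_width: 0.0557
```

>>> {"api": "apply_moves", "payload": {"motion": [[1,0,0,-0.04,-7.1],[1,0,0,0,-7.1],[1,0,0,0,-7.1],[1,0,0,0,-7.1],[1,0,0,0,-7.1],[1,0,0,0,-7.1],[1,0,0,0,-3.6],[1,0,0,0,0]]}}

```text
clock: 30.27
position: [0.3928, -0.2648, 0.3233]
eef_rot: [-2.429, 1.992, 0.004]
wrist_force: [0.8, 0.7, -2.0]
gripper_width: 0.0558
```

Run:
```python
from mv import *
p=d2w([.066,0,.064+.016]); go([*p[:2],p[2]+.022],101.2)
```

```text
t 30.27 pos [ 0.3928 -0.2648  0.3233] yaw -78.72 q6 0.54 F [ 0.8  0.7 -2. ] w 0.0558 tilt [-0.002  0.002 -1.   ]
 target [ 0.4881 -0.011   0.1613] turn about tool z (deg) 0.08 then shift mm [-230.5 -142.8  162. ]
 target [ 0.4881 -0.011   0.1613] turn about tool z (deg) -179.92 then shift mm [230.5 142.8 162. ]
```

>>> {"api": "apply_moves", "payload": {"motion": [[1,-0.033,-0.0205,0,0],[1,-0.033,-0.0205,0,0],[1,-0.033,-0.0205,0,0],[1,-0.033,-0.0205,0,0],[1,-0.033,-0.0205,0,0],[1,-0.033,-0.0205,0,0],[1,-0.033,-0.0205,0,0],[1,0,0,0,0],[1,0,0,0,0],[1,0,0,0,0]]}}

```text
clock: 31.1
position: [0.4887, -0.0109, 0.3235]
eef_rot: [2.427, -1.993, -0.002]
wrist_force: [-0.0, 0.1, -2.0]
gripper_width: 0.0557
```

Run:
```python
from mv import *
p=d2w([.066,0,.064+.016]); go([*p[:2],p[2]+.022],101.2)
c=cam('scene');cv2.imwrite('pics/sc8.png',cv2.resize(c['image'][120:300,200:420],None,fx=3.5,fy=3.3)[:,:,::-1])
```

```text
t 31.1 pos [ 0.4887 -0.0109  0.3235] yaw -78.77 q6 1.12 F [-0.   0.1 -2. ] w 0.0557 tilt [-0.002 -0.    -1.   ]
 target [ 0.4881 -0.011   0.1613] turn about tool z (deg) 0.03 then shift mm [-1.000e-01  5.000e-01  1.622e+02]
 target [ 0.4881 -0.011   0.1613] turn about tool z (deg) -179.97 then shift mm [ 1.000e-01 -5.000e-01  1.622e+02]
```

View pics/sc8.png

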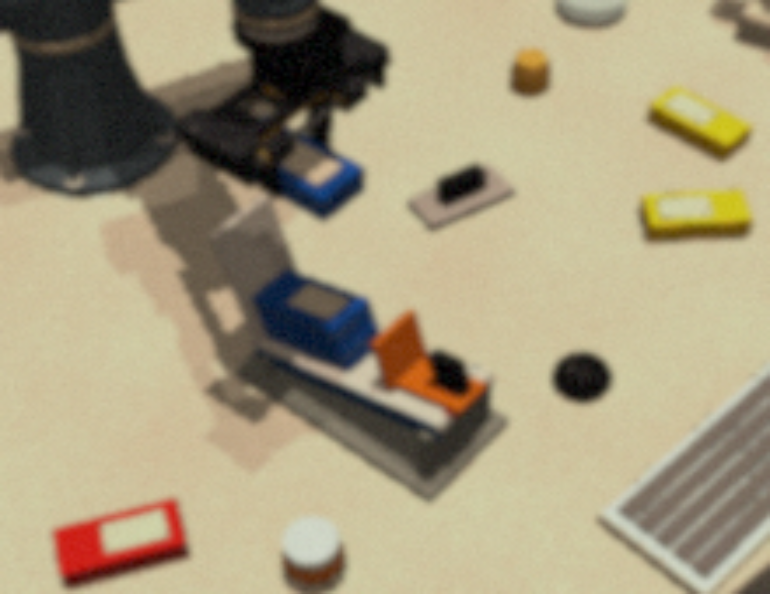

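>>> {"api": "apply_moves", "payload": {"motion": [[1,0,0,0.035,0],[1,0,0,0.04,0],[1,0,0,0.04,0],[1,0,0,0.025,0],[1,0,0,0.01,0],[1,0,0,0.005,0],[1,0,0,0,0],[1,0,0,0,0],[1,0,0,0,0]]}}

```text
clock: 31.9
position: [0.4903, -0.0119, 0.1702]
eef_rot: [-2.426, 1.994, -0.004]
wrist_force: [-0.3, -0.1, -2.3]
gripper_width: 0.0559
```

>>> {"api": "apply_moves", "payload": {"motion": [[1,0,0,0.002,0],[1,0,0,0.002,0],[1,0,0,0.002,0],[1,0,0,0.002,0],[1,0,0,0,0],[1,0,0,0,0]]}}

```text
clock: 32.4
position: [0.4892, -0.0111, 0.1614]
eef_rot: [2.428, -1.993, 0.001]
wrist_force: [-0.6, -0.3, 2.1]
gripper_width: 0.0558
```

Run:
```python
from mv import *
s,R=tool(); print(w2d(s['position']),s['wrist_force'])
```

```text
[ 0.072686   -0.00035662  0.10106391] [-0.5601285  -0.25087291  2.13555032]
```

>>> {"api": "apply_moves", "payload": {"motion": [[1,0,0,0.002,0],[1,0,0,0.002,0],[1,0,0,0.002,0],[1,0,0,0,0],[1,0,0,0,0]]}}

```text
clock: 32.82
position: [0.4883, -0.0112, 0.155]
eef_rot: [2.427, -1.992, -0.002]
wrist_force: [-3.8, -1.9, 4.2]
gripper_width: 0.0556
```

>>> {"api": "apply_moves", "payload": {"motion": [[1,0,0,0.002,0],[1,0,0,0.002,0],[1,0,0,0.002,0],[1,0,0,0,0],[1,0,0,0,0]]}}

```text
clock: 33.23
position: [0.488, -0.0112, 0.1487]
eef_rot: [2.427, -1.992, -0.003]
wrist_force: [-5.1, -3.4, 3.3]
gripper_width: 0.0559
```

Run:
```python
from mv import *
s,R=tool(); print(w2d(s['position']),s['wrist_force'])
```

```text
[ 0.06826823 -0.0001945   0.08914934] [-5.05420952 -3.38276031  3.32451763]
```

>>> {"api": "apply_moves", "payload": {"motion": [[1,0,0,0.0015,0],[1,0,0,0,0],[1,0,0.0029,0.0006,0],[1,0,0.0029,0.0007,0],[1,0,0,0,0],[1,0,0,0,0]]}}

```text
clock: 33.73
position: [0.4859, -0.0123, 0.147]
eef_rot: [-2.424, 1.993, -0.006]
wrist_force: [0.6, -0.3, 5.0]
gripper_width: 0.0559
```

>>> {"api": "apply_moves", "payload": {"motion": [[1,0,0.0029,0.0005,0],[1,0,0.0029,0.0005,0],[1,0,0,0,0],[1,0,0,0,0]]}}

```text
clock: 34.07
position: [0.4829, -0.0132, 0.1463]
eef_rot: [-2.421, 1.991, -0.014]
wrist_force: [6.8, 3.7, 3.3]
gripper_width: 0.0559
```

>>> {"api": "apply_moves", "payload": {"motion": [[1,0,0.0029,0.0005,0],[1,0,0.001,0.0,0],[1,0,0,0,0],[1,0,0,0,0]]}}

```text
clock: 34.4
position: [0.4827, -0.0134, 0.1466]
eef_rot: [-2.414, 1.99, -0.023]
wrist_force: [12.3, 9.0, 2.8]
gripper_width: 0.0556
```

Run:
```python
from mv import *
s,R=tool(); print(w2d(s['position']),s['wrist_force'])
go(s['position'],101.2)
```

```text
[ 0.06226839 -0.00130116  0.08853552] [12.26030436  9.03460587  2.80429022]
t 34.4 pos [ 0.4827 -0.0134  0.1466] yaw -78.99 q6 1.11 F [12.3  9.   2.8] w 0.0556 tilt [ 0.02   0.001 -1.   ]
 target [ 0.4827 -0.0134  0.1466] turn about tool z (deg) -0.19 then shift mm [0. 0. 0.]
 target [ 0.4827 -0.0134  0.1466] turn about tool z (deg) 179.81 then shift mm [0. 0. 0.]
```

>>> {"api": "apply_moves", "payload": {"motion": [[1,0,-0.005,-0.0012,0],[1,0,0,0,0],[-1,0,0,0,0],[-1,0,0,0,0],[-1,0,0,0,0],[-1,0,0,0,0],[-1,0,0,-0.03,0],[-1,0,0,-0.04,0],[-1,0,0,-0.04,0],[-1,0,0,-0.04,0]]}}

```text
clock: 35.23
position: [0.4778, -0.0131, 0.297]
eef_rot: [2.427, -1.993, -0.004]
wrist_force: [1.3, -0.3, 0.4]
gripper_width: 0.0867
```

>>> {"api": "apply_moves", "payload": {"motion": [[-1,-0.035,-0.015,0,0],[-1,-0.04,0,0,0],[-1,-0.04,0,0,0],[-1,-0.04,0,0,0],[-1,-0.04,0,0,0],[-1,0,0,0,0]]}}

```text
clock: 35.73
position: [0.4528, 0.1866, 0.2956]
eef_rot: [-2.434, 1.985, 0.006]
wrist_force: [0.6, -0.3, -0.0]
gripper_width: 0.0868
```

```bash
cat >> mv.py <<'E'
def bar(c):
    W=pts(c); m=(W[...,2]>.034)&(W[...,2]<.056)&(hsv(c)[...,2]<90)&(W[...,0]>.25)&(W[...,0]<.6)&(W[...,1]>.15)&(W[...,1]<.42)
    n,l,st,ce=cv2.connectedComponentsWithStats(m.astype(np.uint8))
    for i in range(1,n):
        if st[i,4]>30: print('bar',cv2.minAreaRect((W[l==i][:,:2]*1000).astype(np.float32)),np.nanmedian(W[l==i][:,2]),ce[i],st[i,4])
    # plate: z 8..17 mm
    p=(W[...,2]>.007)&(W[...,2]<.018)&(W[...,0]>.3)&(W[...,0]<.48)&(W[...,1]>.18)&(W[...,1]<.38)
    n,l,st,ce=cv2.connectedComponentsWithStats((p|m).astype(np.uint8))
    for i in range(1,n):
        if st[i,4]>300: print('plate',cv2.minAreaRect((W[l==i][:,:2]*1000).astype(np.float32)),np.nanmedian(W[l==i][:,2]),ce[i],st[i,4])
E
python3 - <<'E'
from mv import *
c=cam('top'); save(c,'pics/t9.png'); stackrep(c)
bar(c)
go([.3835,.2725,.3],90)
c=cam('scene');cv2.imwrite('pics/sc9.png',cv2.resize(c['image'][150:280,230:370],None,fx=4.5,fy=4.5)[:,:,::-1]); bar(c)
E
```

```text
top face z 95.7 centre [59.9 -0.6] size [118.7  53.6] ang 0.0 n [ 0.001 -0.001  1.   ] 571
t 35.78 pos [0.4538 0.1839 0.2955] yaw -78.42 q6 1.52 F [ 0.6 -0.3  0. ] w 0.087 tilt [-0.002  0.    -1.   ]
 target [0.3835 0.2725 0.3   ] turn about tool z (deg) 11.58 then shift mm [-88.6  70.3  -4.5]
 target [0.3835 0.2725 0.3   ] turn about tool z (deg) -168.42 then shift mm [ 88.6 -70.3  -4.5]
bar ((369.58740234375, 287.3616027832031), (58.68980026245117, 23.013694763183594), 89.23200988769531) 0.043054825455383576 [330.95       169.81666667] 60
```

View pics/sc9.png

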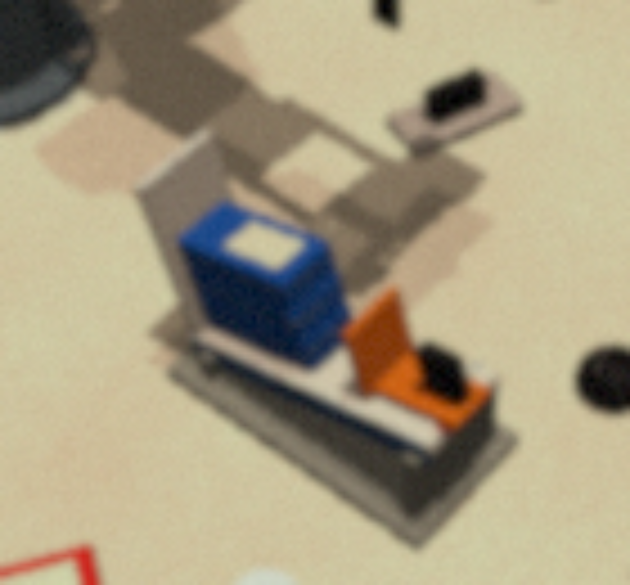

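View pics/t9.png

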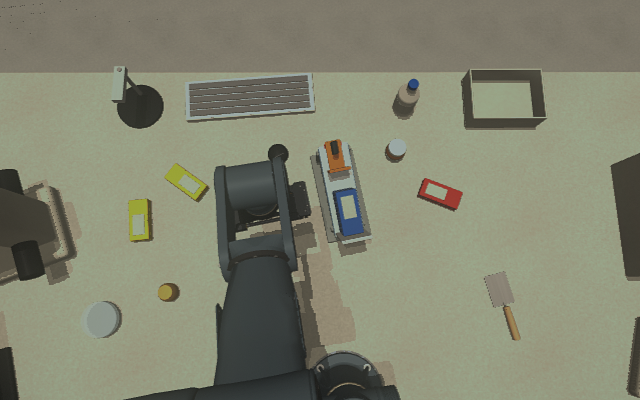

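>>> {"api": "apply_moves", "payload": {"motion": [[-1,0.04,0,-0.01,0],[-1,0.04,0,-0.01,0],[-1,0.04,0,-0.01,0],[-1,0.04,0,0,0],[-1,0.04,0,0,0],[-1,0.04,0,0,0],[-1,0.04,0,0,0],[-1,0.04,0,0,0],[-1,0.04,0,0,0],[-1,0.04,0,0,0]]}}

```text
clock: 36.67
position: [0.5323, -0.2154, 0.3256]
eef_rot: [2.424, -1.997, -0.001]
wrist_force: [0.7, 0.7, -0.9]
gripper_width: 0.0871
```

Run:
```python
from mv import *
for i in range(2):
    c=cam('top'); bar(c)
save(c,'pics/t10.png')
cv2.imwrite('pics/t10c.png',cv2.resize(c['image'][200:310,180:320],None,fx=4,fy=4)[:,:,::-1])
```

```text
bar ((363.8155517578125, 294.62127685546875), (60.086788177490234, 21.76019859313965), 81.9160385131836) 0.04492430766633823 [238.44578313 259.22891566] 166
plate ((364.1423034667969, 295.9346008300781), (123.05680084228516, 55.87813186645508), 81.92758178710938) 0.012524661400618139 [240.22823219 259.79683377] 758
bar ((363.7953186035156, 294.09466552734375), (59.57120132446289, 21.78740692138672), 81.86138916015625) 0.0451091555028598 [238.43975904 259.24698795] 166
plate ((364.0011291503906, 294.36761474609375), (119.97966003417969, 56.119380950927734), 81.95303344726562) 0.012358186185374246 [240.05073431 259.87850467] 749
```

View pics/t10c.png

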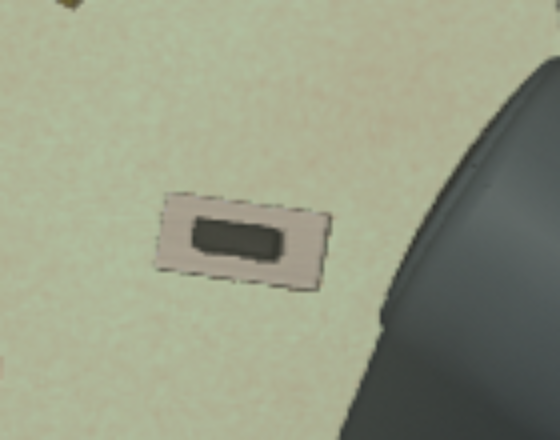

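>>> {"api": "apply_moves", "payload": {"motion": [[-1,0,0,0,-7.1],[-1,0,0,0,-7.1],[-1,0,0,0,-7.1],[-1,0,0,0,-7.1],[-1,0,0,0,-7.1],[-1,0,0,0,-7.1],[-1,0,0,0,-7.1],[-1,0,0,0,-7.1],[-1,0,0,0,-7.1],[-1,0,0,0,-6.8]]}}

```text
clock: 37.6
position: [0.5323, -0.2123, 0.3255]
eef_rot: [-3.134, 0.215, 0.002]
wrist_force: [-0.1, 0.7, 0.8]
gripper_width: 0.0871
```

Run:
```python
from mv import *
go([.3638,.2943,.3],171.9)
```

```text
t 37.6 pos [ 0.5323 -0.2123  0.3255] yaw -7.85 q6 -0.44 F [-0.1  0.7  0.8] w 0.0871 tilt [-0.001  0.    -1.   ]
 target [0.3638 0.2943 0.3   ] turn about tool z (deg) 0.25 then shift mm [-238.2 -477.8   25.5]
 target [0.3638 0.2943 0.3   ] turn about tool z (deg) -179.75 then shift mm [238.2 477.8  25.5]
```

>>> {"api": "apply_moves", "payload": {"motion": [[-1,-0.017,-0.034,0,0.2],[-1,-0.017,-0.034,0,0],[-1,-0.017,-0.034,0,0],[-1,-0.017,-0.034,0,0],[-1,-0.017,-0.034,0,0],[-1,-0.017,-0.034,0,0],[-1,-0.017,-0.034,0,0],[-1,-0.017,-0.034,0,0],[-1,-0.017,-0.034,0,0],[-1,-0.017,-0.034,0,0]]}}

```text
clock: 38.43
position: [0.4129, 0.1499, 0.3258]
eef_rot: [3.133, -0.231, -0.001]
wrist_force: [0.5, 0.7, -0.0]
gripper_width: 0.0872
```

>>> {"api": "apply_moves", "payload": {"motion": [[-1,-0.017,-0.034,0,0],[-1,-0.017,-0.034,0,0],[-1,-0.017,-0.034,0,0],[-1,-0.017,-0.034,0,0],[-1,0,0,0,0],[-1,0,0,0,0],[-1,0,0,0.04,0],[-1,0,0,0.04,0],[-1,0,0,0.04,0],[-1,0,0,0.04,0]]}}

```text
clock: 39.27
position: [0.3674, 0.292, 0.1649]
eef_rot: [-3.133, 0.231, -0.003]
wrist_force: [1.2, 0.6, -1.1]
gripper_width: 0.0871
```

>>> {"api": "apply_moves", "payload": {"motion": [[0,0,0,0.03,0],[0,0,0,0.02,0],[0,0,0,0,0],[0,0,0,0,0],[0,0,0,0,0]]}}

```text
clock: 39.68
position: [0.3678, 0.2933, 0.1169]
eef_rot: [-3.132, 0.23, -0.003]
wrist_force: [1.0, 0.3, 0.3]
gripper_width: 0.0614
```

Run:
```python
from mv import *
go([.3638,.2943,.033],171.9)
c=cam('scene');cv2.imwrite('pics/sc11.png',cv2.resize(c['image'][130:240,280:400],None,fx=5,fy=5)[:,:,::-1]); bar(c)
```

```text
t 39.68 pos [0.3678 0.2933 0.1169] yaw -8.39 q6 0.58 F [1.  0.3 0.3] w 0.0614 tilt [ 0.002  0.001 -1.   ]
 target [0.3638 0.2943 0.033 ] turn about tool z (deg) -0.29 then shift mm [-4.1 -0.4 83.9]
 target [0.3638 0.2943 0.033 ] turn about tool z (deg) 179.71 then shift mm [ 4.1  0.4 83.9]
bar ((361.3882751464844, 291.8410339355469), (60.05568313598633, 27.441722869873047), 83.60493469238281) 0.043524377876060276 [330.19402985 169.62686567] 67
```

View pics/sc11.png

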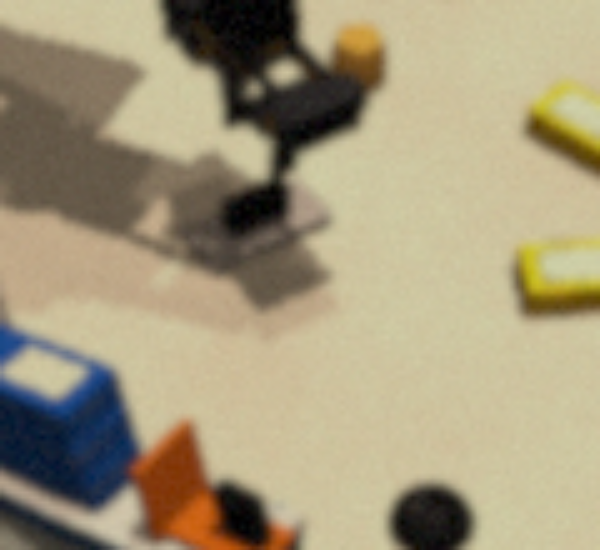

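>>> {"api": "apply_moves", "payload": {"motion": [[0,-0.0035,0,0.03,-0.3],[0,0,0,0.03,0],[0,0,0,0.02,0],[0,0,0,0.003,0],[0,0,0,0,0],[1,0,0,0,0],[1,0,0,0,0],[1,0,0,0,0],[1,0,0,0,0],[1,0,0,0,0]]}}

```text
clock: 40.57
position: [0.3634, 0.2947, 0.0339]
eef_rot: [-3.133, 0.219, -0.002]
wrist_force: [-0.2, 0.3, 7.2]
gripper_width: 0.0219
```

>>> {"api": "apply_moves", "payload": {"motion": [[1,0,0,0,0],[1,0,0,0,0],[1,0,0,0,0],[1,0,0,0,0]]}}

```text
clock: 40.9
position: [0.3634, 0.2947, 0.0339]
eef_rot: [-3.133, 0.219, -0.002]
wrist_force: [-0.7, 0.7, 7.6]
gripper_width: 0.0217
```

>>> {"api": "apply_moves", "payload": {"motion": [[1,0,0,-0.02,0],[1,0,0,-0.04,0],[1,0,0,-0.04,0],[1,0,0,-0.04,0],[1,0,0,-0.04,0],[1,0,0,-0.04,0],[1,0,0,-0.04,0],[1,0,0,-0.04,0],[1,0,0,0,0]]}}

```text
clock: 41.65
position: [0.3664, 0.2963, 0.3406]
eef_rot: [-3.126, 0.217, -0.023]
wrist_force: [2.0, 0.8, -3.3]
gripper_width: 0.0223
```

>>> {"api": "apply_moves", "payload": {"motion": [[1,0,0,0,7.1],[1,0,0,0,7.1],[1,0,0,0,7.1],[1,0,0,0,7.1],[1,0,0,0,7.1],[1,0,0,0,7.1],[1,0,0,0,7.1],[1,0,0,0,7.1],[1,0,0,0,7.1],[1,0,0,0,6.8]]}}

```text
clock: 42.48
position: [0.3617, 0.2938, 0.3312]
eef_rot: [2.421, -1.997, -0.002]
wrist_force: [0.1, -0.3, -3.0]
gripper_width: 0.0217
```

Run:
```python
from mv import *
p=d2w([.067,0,.096+.016]); go([*p[:2],p[2]+.034],101.2)
c=cam('scene');cv2.imwrite('pics/sc12.png',cv2.resize(c['image'][60:260,220:420],None,fx=3.5,fy=3)[:,:,::-1])
```

```text
t 42.48 pos [0.3617 0.2938 0.3312] yaw -79.02 q6 1.82 F [ 0.1 -0.3 -3. ] w 0.0217 tilt [-0.003 -0.002 -1.   ]
 target [ 0.481  -0.0124  0.2045] turn about tool z (deg) -0.22 then shift mm [323.6 -57.6 126.8]
 target [ 0.481  -0.0124  0.2045] turn about tool z (deg) 179.78 then shift mm [-323.6   57.6  126.8]
```

View pics/sc12.png

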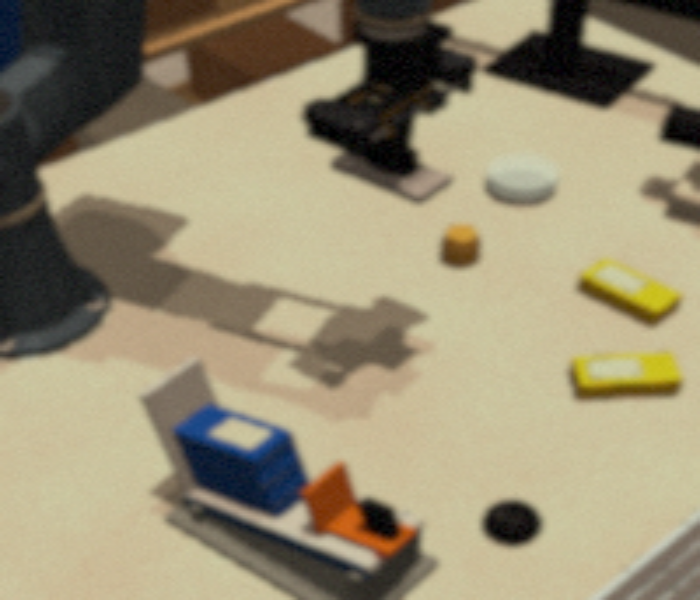

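>>> {"api": "apply_moves", "payload": {"motion": [[1,0.036,-0.0064,0,-0.2],[1,0.036,-0.0064,0,0],[1,0.036,-0.0064,0,0],[1,0.036,-0.0064,0,0],[1,0.036,-0.0064,0,0],[1,0.036,-0.0064,0,0],[1,0.036,-0.0064,0,0],[1,0.036,-0.0064,0,0],[1,0.035,-0.0064,0,0],[1,0,0,0,0]]}}

```text
clock: 43.37
position: [0.4865, -0.0167, 0.332]
eef_rot: [2.428, -1.99, 0.007]
wrist_force: [0.7, -0.1, -3.4]
gripper_width: 0.0212
```

>>> {"api": "apply_moves", "payload": {"motion": [[1,0,0,0.03,0],[1,0,0,0.04,0],[1,0,0,0.03,0],[1,0,0,0.01,0],[1,0,0,0,0],[1,0,0,0,0],[1,0,0,0,0]]}}

```text
clock: 43.95
position: [0.4845, -0.0106, 0.2235]
eef_rot: [-2.434, 1.985, -0.002]
wrist_force: [0.3, -0.1, -3.7]
gripper_width: 0.0217
```

Run:
```python
from mv import *
s,R=tool(); print(w2d(s['position']),s['wrist_force'])
p=d2w([.067,0,.096+.016]); go([*p[:2],p[2]+.034],101.2)
c=cam('scene');cv2.imwrite('pics/sc13.png',cv2.resize(c['image'][130:280,220:380],None,fx=4.2,fy=4)[:,:,::-1])
```

```text
[0.08429684 0.00110026 0.16232222] [ 0.33285397 -0.05520913 -3.66082997]
t 43.95 pos [ 0.4845 -0.0106  0.2235] yaw -78.42 q6 1.12 F [ 0.3 -0.1 -3.7] w 0.0217 tilt [ 0.002 -0.    -1.   ]
 target [ 0.481  -0.0124  0.2045] turn about tool z (deg) 0.38 then shift mm [ 1.1  3.8 19.1]
 target [ 0.481  -0.0124  0.2045] turn about tool z (deg) -179.62 then shift mm [-1.1 -3.8 19.1]
```

View pics/sc13.png

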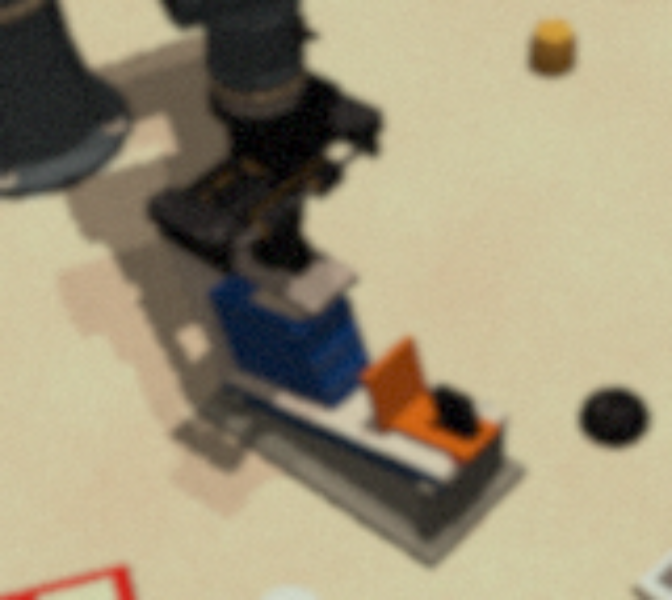

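>>> {"api": "apply_moves", "payload": {"motion": [[1,0.0005,0.002,0.005,0.3],[1,0,0,0.005,0],[1,0,0,0.004,0],[1,0,0,0.002,0],[1,0,0,0,0],[1,0,0,0,0]]}}

```text
clock: 44.5
position: [0.4819, -0.0114, 0.2067]
eef_rot: [2.428, -1.993, -0.0]
wrist_force: [0.6, -0.6, -3.8]
gripper_width: 0.022
```

>>> {"api": "apply_moves", "payload": {"motion": [[1,0,0,0.002,0],[1,0,0,0.002,0],[1,0,0,0.002,0],[1,0,0,0,0],[1,0,0,0,0]]}}

```text
clock: 44.92
position: [0.4817, -0.0116, 0.2012]
eef_rot: [2.428, -1.993, -0.0]
wrist_force: [-3.3, -0.2, 2.1]
gripper_width: 0.0215
```

Run:
```python
from mv import *
s,R=tool(); print(w2d(s['position']),s['wrist_force'])
```

```text
[0.07572346 0.0006613  0.14146897] [-3.27014972 -0.23900529  2.06175258]
```

>>> {"api": "apply_moves", "payload": {"motion": [[1,0,0,0.002,0],[1,0,0,0.002,0],[1,0,0,0.002,0],[1,0,0,0,0],[1,0,0,0,0]]}}

```text
clock: 45.33
position: [0.4805, -0.0117, 0.1949]
eef_rot: [2.427, -1.991, -0.003]
wrist_force: [-5.6, -1.6, 3.8]
gripper_width: 0.0219
```

>>> {"api": "apply_moves", "payload": {"motion": [[1,0,0,0.002,0],[1,0,0,0.0015,0],[1,0,0,0,0],[1,0,0,0,0]]}}

```text
clock: 45.67
position: [0.4804, -0.0117, 0.1914]
eef_rot: [2.427, -1.991, -0.003]
wrist_force: [-5.3, -2.1, 3.5]
gripper_width: 0.0215
```

Run:
```python
from mv import *
s,R=tool(); print(w2d(s['position']),s['wrist_force'])
```

```text
[0.07197043 0.00084423 0.1323486 ] [-5.29258272 -2.10516313  3.45203302]
```

>>> {"api": "apply_moves", "payload": {"motion": [[1,0,0,0.0015,0],[1,0,0,0.001,0],[1,0,0.0029,0.0006,0],[1,0,0.0029,0.0007,0],[1,0,0,0,0],[1,0,0,0,0]]}}

```text
clock: 46.17
position: [0.4772, -0.0127, 0.188]
eef_rot: [-2.427, 1.993, -0.003]
wrist_force: [-0.3, 1.0, 2.1]
gripper_width: 0.0216
```

>>> {"api": "apply_moves", "payload": {"motion": [[1,0,0.0029,0.0006,0],[1,0,0.0029,0.0006,0],[1,0,0,0,0],[1,0,0,0,0]]}}

```text
clock: 46.5
position: [0.4708, -0.0139, 0.1864]
eef_rot: [-2.428, 1.994, -0.001]
wrist_force: [0.1, -1.7, 1.6]
gripper_width: 0.0218
```

>>> {"api": "apply_moves", "payload": {"motion": [[1,0,0.0029,0.0006,0],[1,0,0.0019,0.0003,0],[1,0,0,0,0],[1,0,0,0,0]]}}

```text
clock: 46.83
position: [0.4705, -0.0141, 0.1867]
eef_rot: [-2.42, 1.991, -0.012]
wrist_force: [8.6, 5.3, 1.5]
gripper_width: 0.0218
```

Run:
```python
from mv import *
s,R=tool(); print(w2d(s['position']),s['wrist_force'])
go(s['position'],101.2)
c=cam('scene');cv2.imwrite('pics/sc14.png',cv2.resize(c['image'][130:280,220:380],None,fx=4.2,fy=4)[:,:,::-1])
```

```text
[0.06083573 0.00037327 0.13041619] [8.62503065 5.28709645 1.53770666]
t 46.83 pos [ 0.4705 -0.0141  0.1867] yaw -78.91 q6 1.1 F [8.6 5.3 1.5] w 0.0218 tilt [ 0.011  0.001 -1.   ]
 target [ 0.4705 -0.0141  0.1867] turn about tool z (deg) -0.11 then shift mm [0. 0. 0.]
 target [ 0.4705 -0.0141  0.1867] turn about tool z (deg) 179.89 then shift mm [0. 0. 0.]
```

View pics/sc14.png

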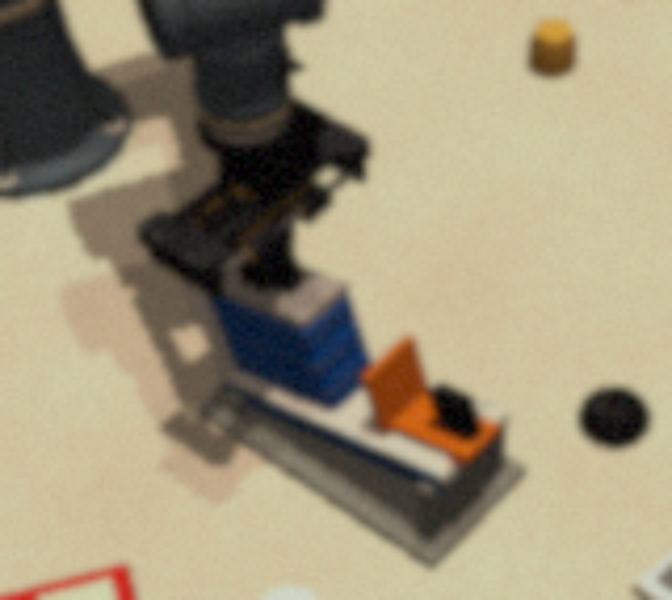

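>>> {"api": "apply_moves", "payload": {"motion": [[1,0,-0.003,-0.0006,0],[1,0,0,0,0],[-0.2,0,0,0,0],[-0.2,0,0,0,0],[-0.2,0,0,0,0],[-0.2,0,0,0,0],[-0.2,0,0,-0.02,0],[-0.2,0,0,-0.04,0],[-0.2,0,0,-0.04,0],[-0.2,0,0,-0.02,0]]}}

```text
clock: 47.72
position: [0.4699, -0.0146, 0.3099]
eef_rot: [-2.427, 1.993, -0.007]
wrist_force: [1.4, 0.1, -0.5]
gripper_width: 0.0517
```

>>> {"api": "apply_moves", "payload": {"motion": [[-0.2,0.03,-0.02,0,0],[-0.2,0.03,-0.03,0,0],[-0.2,0.03,-0.03,0,0],[-0.2,0.03,-0.03,0,0],[-0.2,0.03,-0.03,0,0],[-0.2,0.03,-0.03,0,0],[-0.2,0,0,0,0],[-0.2,0,0,0,0]]}}

```text
clock: 48.38
position: [0.6678, -0.157, 0.3037]
eef_rot: [2.425, -1.995, -0.005]
wrist_force: [-0.2, 0.9, -0.9]
gripper_width: 0.0524
```

Run:
```python
from mv import *
h=d2w([.240,0,.054]); print(h); go([h[0],h[1],h[2]-.018],101.2)
c=cam('top'); save(c,'pics/t15.png'); W=pts(c); D=w2d(W); H=hsv(c)
s=(D[...,0]>-.02)&(D[...,0]<.14)&(abs(D[...,1])<.05)&(abs(D[...,2]-.108)<.008)
P=D[s]; r=cv2.minAreaRect((P[:,:2]*1000).astype(np.float32)); n=np.linalg.svd(P-P.mean(0),full_matrices=False)[2][2]; print('plate',r,np.median(P[:,2]),n,len(P))
s=(D[...,0]>-.02)&(D[...,0]<.14)&(abs(D[...,1])<.05)&(D[...,2]>.132)&(D[...,0]>.02);P=D[s]; print('bar',cv2.minAreaRect((P[:,:2]*1000).astype(np.float32)),np.median(P[:,2]))
c=cam('scene');cv2.imwrite('pics/sc15.png',cv2.resize(c['image'][130:280,220:380],None,fx=4.2,fy=4)[:,:,::-1])
```

```text
[0.6596537  0.02296477 0.15888439]
t 48.38 pos [ 0.6678 -0.157   0.3037] yaw -78.88 q6 0.98 F [-0.2  0.9 -0.9] w 0.0524 tilt [-0.003  0.001 -1.   ]
 target [0.6597 0.023  0.1409] turn about tool z (deg) -0.08 then shift mm [-178.1  -27.   162.8]
 target [0.6597 0.023  0.1409] turn about tool z (deg) 179.92 then shift mm [178.1  27.  162.8]Traceback (most recent call last):
  File "<stdin>", line 5, in <module>
IndexError: index 2 is out of bounds for axis 0 with size 1
```

Run:
```python
from mv import *
c=cam('scene');cv2.imwrite('pics/sc15.png',cv2.resize(c['image'][130:280,220:380],None,fx=4.2,fy=4)[:,:,::-1])
W=pts(c); D=w2d(W)
s=(D[...,0]>-.02)&(D[...,0]<.14)&(abs(D[...,1])<.05)&(abs(D[...,2]-.108)<.01)
P=D[s]; print(len(P))
if len(P)>20: print('plate',cv2.minAreaRect((P[:,:2]*1000).astype(np.float32)),np.median(P[:,2]),np.linalg.svd(P-P.mean(0),full_matrices=False)[2][2])
```

```text
6
```

View pics/sc15.png

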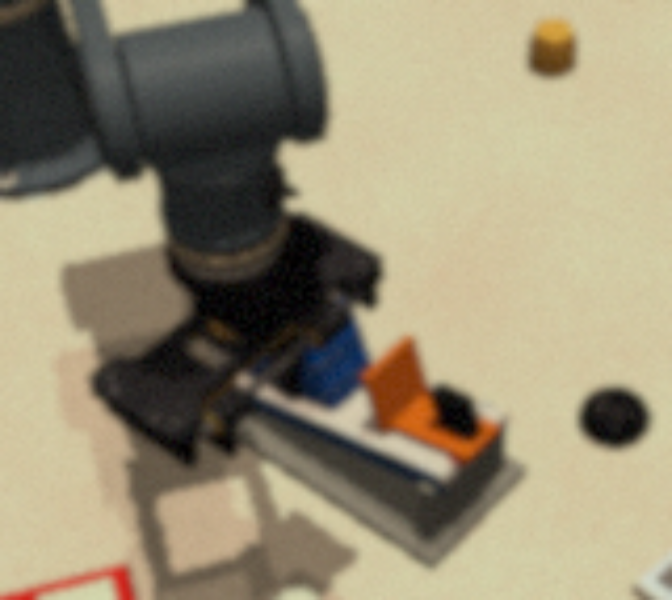

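>>> {"api": "apply_moves", "payload": {"motion": [[-0.2,0.04,0,0,0],[-0.2,0.04,0,0,0],[-0.2,0.04,0,0,0],[-0.2,0.04,0,0,0],[-0.2,0.04,0,0,0],[-0.2,0,0,0,0]]}}

```text
clock: 48.98
position: [0.7048, -0.3591, 0.3054]
eef_rot: [2.418, -1.999, 0.005]
wrist_force: [-0.9, -0.2, -0.2]
gripper_width: 0.052
```

```bash
cat >> mv.py <<'E'
def final(c):
    W=pts(c); D=w2d(W)
    s=(D[...,0]>-.02)&(D[...,0]<.14)&(abs(D[...,1])<.05)&(abs(D[...,2]-.108)<.008)&(D[...,0]>.006)
    P=D[s]; print('plate pts',len(P))
    if len(P)>50: print(cv2.minAreaRect((P[:,:2]*1000).astype(np.float32)),np.median(P[:,2]),np.round(np.linalg.svd(P-P.mean(0),full_matrices=False)[2][2],3))
    s=(abs(D[...,1])<.05)&(D[...,2]>.134)&(D[...,2]<.16)&(D[...,0]>.015)&(D[...,0]<.12);P=D[s]
    if len(P)>20: print('bar',cv2.minAreaRect((P[:,:2]*1000).astype(np.float32)),np.median(P[:,2]),len(P))
    G=D[cv2.inRange(hsv(c),*OR)>0]; k=(G[:,2]>.06)&(abs(G[:,1])<.05); 
    if k.sum()>5: print('gate face top x',k.sum(),np.round(np.percentile(G[k,0],[5,50,95]),4))
E
python3 - <<'E'
from mv import *
c=cam('top'); save(c,'pics/t16.png'); final(c)
c=cam('scene');cv2.imwrite('pics/sc16.png',cv2.resize(c['image'][130:280,220:380],None,fx=4.2,fy=4)[:,:,::-1])
h=d2w([.240,0,.054]); go([h[0],h[1],h[2]-.018],101.2)
E
```

```text
plate pts 134
((107.15338897705078, 18.17304801940918), (28.427547454833984, 55.23657989501953), 47.14455032348633) 0.10722209735125188 [-0.009  0.013 -1.   ]
gate face top x 56 [0.173  0.1765 0.1795]
t 49.08 pos [ 0.705  -0.3522  0.3057] yaw -78.9 q6 0.77 F [ 0.4  0.2 -0.4] w 0.0519 tilt [-0.001  0.001 -1.   ]
 target [0.6597 0.023  0.1409] turn about tool z (deg) -0.1 then shift mm [-376.8  -28.4  164.8]
 target [0.6597 0.023  0.1409] turn about tool z (deg) 179.9 then shift mm [376.8  28.4 164.8]
```

View pics/sc16.png

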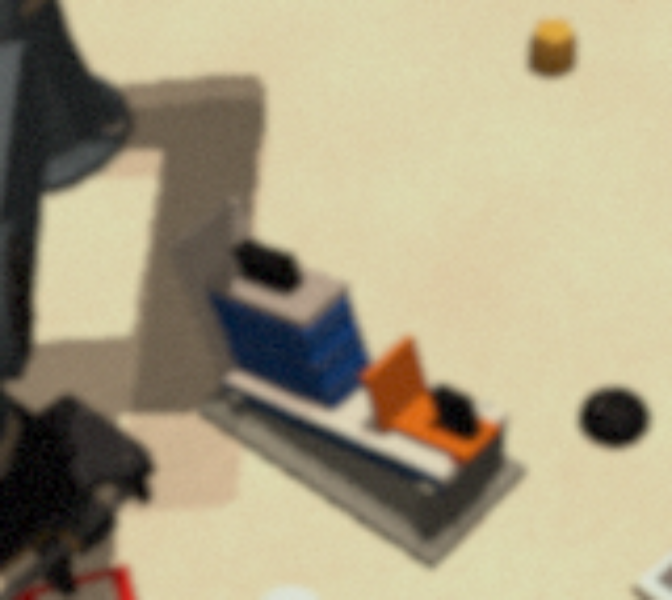

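View pics/t16.png

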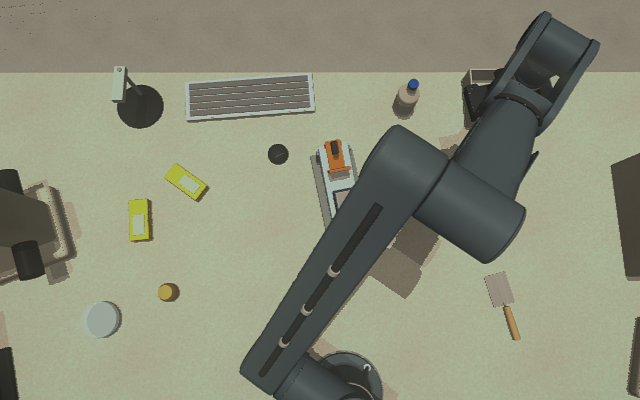

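Run:
```python
from mv import *
c=cam('scene'); final(c)
D=w2d(pts(c)); 
# end-faces facing gate: blue pixels x near 120
m=cv2.inRange(hsv(c),*BL)>0
for lo in (0,.032,.064):
    s=m&(D[...,2]>lo+.006)&(D[...,2]<lo+.026)&(abs(D[...,1])<.022)&(D[...,0]>.09)&(D[...,0]<.15); print('end x of layer',lo,s.sum(),np.round(np.median(D[s][:,0]),4) if s.any() else None)
    s=m&(D[...,2]>lo+.006)&(D[...,2]<lo+.026)&(D[...,0]>.015)&(D[...,0]<.105)&(abs(D[...,1])<.06); print(' side y',s.sum(),np.round(np.median(D[s][:,1]),4) if s.any() else None)
s=(D[...,0]>.015)&(D[...,0]<.13)&(abs(D[...,1])<.05)&(D[...,2]>.1)&(D[...,2]<.118); P=D[s]; print(len(P),np.round(np.percentile(P,[2,50,98],0),4))
```

```text
plate pts 265
((63.505706787109375, -1.7695255279541016), (114.16506958007812, 57.9320182800293), 1.364471197128296) 0.10768238203450277 [-0.015  0.038 -0.999]
bar ((61.12578582763672, -2.324978828430176), (57.36689376831055, 22.4986629486084), 3.593156337738037) 0.1409837986995559 82
gate face top x 42 [0.1747 0.1782 0.1798]
end x of layer 0 27 0.1176
 side y 31 -0.03
end x of layer 0.032 37 0.1184
 side y 64 -0.0301
end x of layer 0.064 47 0.118
 side y 65 -0.0299
256 [[ 0.0202 -0.03    0.1007]
 [ 0.0875 -0.013   0.1077]
 [ 0.1196  0.0233  0.1167]]
```

>>> {"api": "apply_moves", "payload": {"motion": [[-0.2,-0.037,-0.0028,0,0],[-0.2,-0.037,-0.0028,0,0],[-0.2,-0.037,-0.0028,0,0],[-0.2,-0.037,-0.0028,0,0],[-0.2,-0.037,-0.0028,0,0],[-0.2,-0.037,-0.0028,0,0],[-0.2,-0.037,-0.0028,0,0],[-0.2,-0.037,-0.0028,0,0],[-0.2,-0.037,-0.0028,0,0],[-0.2,-0.037,-0.0028,0,0]]}}

```text
clock: 49.97
position: [0.6594, 0.0211, 0.3073]
eef_rot: [-2.431, 1.99, 0.0]
wrist_force: [-0.2, 0.2, 1.0]
gripper_width: 0.0521
```

>>> {"api": "apply_moves", "payload": {"motion": [[-0.2,0,0,0,0],[-0.2,0,0,0,0],[-0.2,0,0,0.04,0],[-0.2,0,0,0.04,0],[-0.2,0,0,0,0],[-0.2,0,0,0,0]]}}

```text
clock: 50.47
position: [0.6597, 0.0166, 0.2244]
eef_rot: [2.425, -1.992, -0.008]
wrist_force: [0.5, 0.1, 0.7]
gripper_width: 0.0523
```

Run:
```python
from mv import *
h=d2w([.240,0,.054]); go([h[0],h[1],h[2]-.018],101.2)
```

```text
t 50.47 pos [0.6597 0.0166 0.2244] yaw -78.79 q6 1.23 F [0.5 0.1 0.7] w 0.0523 tilt [-0.006  0.001 -1.   ]
 target [0.6597 0.023  0.1409] turn about tool z (deg) 0.01 then shift mm [-6.2 -1.1 83.5]
 target [0.6597 0.023  0.1409] turn about tool z (deg) -179.99 then shift mm [ 6.2  1.1 83.5]
```

>>> {"api": "apply_moves", "payload": {"motion": [[-0.2,-0.005,-0.001,0.03,0],[-0.2,0,0,0.03,0],[-0.2,0,0,0.022,0],[-0.2,0,0,0,0],[1,0,0,0,0],[1,0,0,0,0],[1,0,0,0,0],[1,0,0,0,0],[1,0,0,0,0],[1,0,0,0,0]]}}

```text
clock: 51.3
position: [0.6623, 0.0218, 0.1452]
eef_rot: [-2.427, 1.993, -0.002]
wrist_force: [0.6, -0.8, 0.6]
gripper_width: 0.0199
```

>>> {"api": "apply_moves", "payload": {"motion": [[1,0,0,0,0],[1,0,0,0,0],[1,0,0,0,0]]}}

```text
clock: 51.55
position: [0.6619, 0.0233, 0.1451]
eef_rot: [-2.426, 1.992, 0.001]
wrist_force: [-1.0, 5.8, 5.4]
gripper_width: 0.0155
```

>>> {"api": "apply_moves", "payload": {"motion": [[1,0,0.0097,0.0026,0],[1,0,0.0097,0.0026,0],[1,0,0.0097,0.0026,0],[1,0,0.0097,0.0026,0],[1,0,0.005,0.0013,0],[1,0,0,0,0],[1,0,0,0,0]]}}

```text
clock: 52.13
position: [0.6174, 0.0145, 0.1329]
eef_rot: [2.428, -1.993, -0.005]
wrist_force: [-3.1, 4.7, 7.1]
gripper_width: 0.0156
```

>>> {"api": "apply_moves", "payload": {"motion": [[1,0,0.0029,0.0008,0],[1,0,0.0029,0.0008,0],[1,0,0,0,0],[1,0,0,0,0]]}}

```text
clock: 52.47
position: [0.6162, 0.0141, 0.1326]
eef_rot: [-2.422, 1.99, -0.006]
wrist_force: [4.9, 8.2, 6.1]
gripper_width: 0.016
```

>>> {"api": "apply_moves", "payload": {"motion": [[1,0,0.0029,0.0008,0],[1,0,0,0,0],[1,0,0,0,0]]}}

```text
clock: 52.72
position: [0.616, 0.0141, 0.1327]
eef_rot: [-2.418, 1.988, -0.013]
wrist_force: [7.3, 10.1, 6.3]
gripper_width: 0.0156
```

>>> {"api": "apply_moves", "payload": {"motion": [[1,0,0.0029,0.0008,0],[1,0,0.002,0,0],[1,0,0,0,0],[1,0,0,0,0]]}}

```text
clock: 53.05
position: [0.6157, 0.014, 0.1327]
eef_rot: [-2.411, 1.984, -0.025]
wrist_force: [15.2, 14.1, 3.3]
gripper_width: 0.016
```

>>> {"api": "apply_moves", "payload": {"motion": [[1,0,-0.008,-0.002,0],[1,0,0,0,0],[0,0,0,0,0],[0,0,0,0,0],[0,0,0,0,0],[0,0,0,0,0],[0,0,0,-0.03,0],[0,0,0,-0.04,0],[0,0,0,-0.04,0],[0,0,0,-0.04,0]]}}

```text
clock: 53.88
position: [0.6127, 0.0116, 0.2821]
eef_rot: [2.426, -1.993, -0.002]
wrist_force: [0.6, -0.3, 0.2]
gripper_width: 0.043
```

>>> {"api": "apply_moves", "payload": {"motion": [[0,-0.036,0,0,0],[0,-0.04,0,0,0],[0,-0.04,0,0,0],[0,-0.04,0,0,0],[0,-0.04,0,0,0],[0,-0.04,0,0,0],[0,-0.04,0,0,0],[0,0,0,0,0]]}}

```text
clock: 54.55
position: [0.5572, 0.2893, 0.2808]
eef_rot: [-2.433, 1.985, 0.005]
wrist_force: [1.0, -0.5, -0.6]
gripper_width: 0.0435
```

Run:
```python
from mv import *
c=cam('top'); save(c,'pics/t17.png'); final(c)
c=cam('scene');cv2.imwrite('pics/sc17.png',cv2.resize(c['image'][130:280,220:380],None,fx=4.2,fy=4)[:,:,::-1]); final(c)
```

```text
plate pts 703
((62.932891845703125, -0.07058525085449219), (113.77011108398438, 56.430416107177734), 0.02660834603011608) 0.10760755842791667 [0.    0.003 1.   ]
bar ((60.243412017822266, 0.24746131896972656), (59.31852340698242, 21.96405792236328), 0.5848202109336853) 0.14131813517615582 200
gate face top x 57 [0.1252 0.1284 0.1316]
plate pts 260
((64.12858581542969, -2.630544662475586), (57.84917068481445, 116.16342163085938), 89.95372772216797) 0.1074994827077336 [ 0.01  -0.041  0.999]
bar ((60.77587127685547, -2.4600839614868164), (59.7039680480957, 21.204559326171875), 1.6993472576141357) 0.14098586110570438 82
gate face top x 48 [0.1257 0.1297 0.1324]
```

View pics/sc17.png

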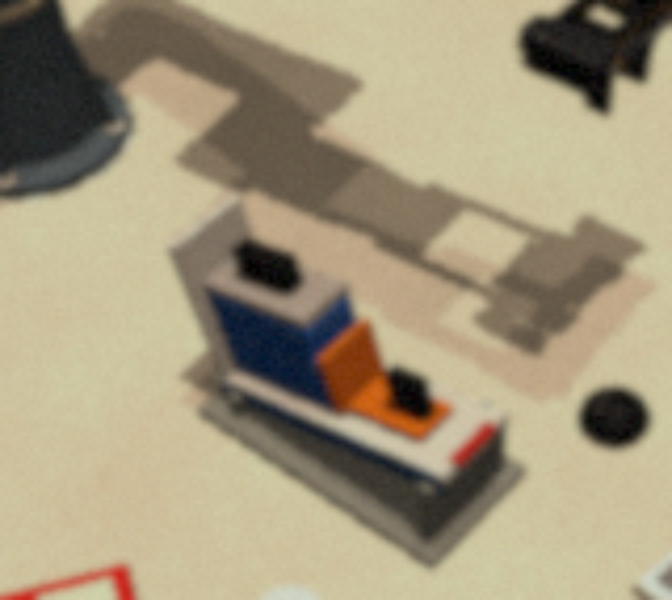

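View pics/t17.png

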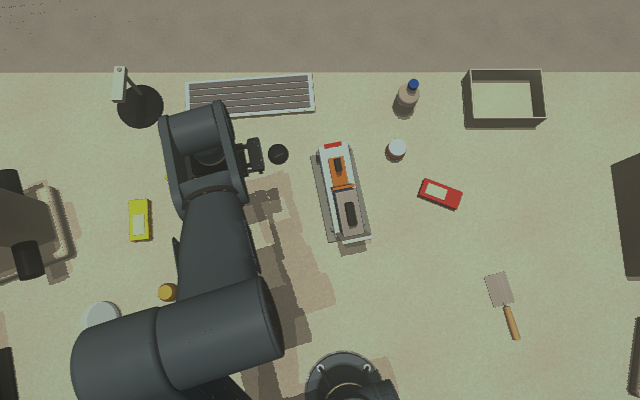

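Run:
```python
from mv import *
for n in('top','scene'):
  r=[];hd=[]
  for i in range(4):
    c=cam(n); D=w2d(pts(c)); G=D[cv2.inRange(hsv(c),*OR)>0]; k=(G[:,2]>.06)&(abs(G[:,1])<.05); r.append(np.median(G[k,0]))
    s=(hsv(c)[...,2]<80)&(D[...,2]>.046)&(D[...,2]<.062)&(D[...,0]>.15)&(D[...,0]<.25)&(abs(D[...,1])<.03); hd.append((D[s][:,0].min()+D[s][:,0].max())/2 if s.sum()>5 else 0)
  print(n,np.round(r,4),np.round(hd,4))
c=cam('top')
for k,nm in((RD,'red'),(BL,'blue')): 
  for b in blobs(c,*k,(.024,.042)): print(nm,*b)
W=pts(c); print(W[154,278],W[292,168])
```

```text
top [0.1285 0.1284 0.1283 0.1282] [0.1895 0.1895 0.1895 0.1896]
scene [0.1295 0.1299 0.1292 0.1294] [0.1943 0.1929 0.1939 0.1939]
red [ 555.9 -294.5] 68.0 [118.   55.2] 31.6 [442. 194.] 473
[0.67815354 0.18696416 0.02640189] [0.27394895 0.48632048 0.04673974]
```

```bash
python3 -c "
from plant import ctrl
print(ctrl.close_job())"
```

```text
the job is handed in; nothing more can be done
None
```

The feeder is loaded and the job is handed in at about 55 s of the 210 s; no verdict is reported. I drew the gate back to its stop and stacked the three blue cases; no fourth was in view. Each was pressed down flat on the slope and slid until it stalled against the backstop. The hold-down plate had been knocked about 3 cm, so I measured it again, laid it bar up on top, and then pushed the gate home.

**Last checks**
- **Stack:** when placed, the second and third cases were centred at x about 60 mm and y about -0.5 mm, flat and square. The first was partly hidden then. A later side view showed all three layers in line.
- **Hold-down plate:** its bar is centred at x 60 mm and y 0 mm, flat and square, with its top face at 107.6 mm (108 mm expected).
- **Gate:** the handle reads 189.5 mm in the top view, where home is 190 mm. The gate moved about 48 to 49 mm, against the 50 mm expected, so it could be 1 to 2 mm short of home, inside the 4 mm limit.
- **Bystanders:** the red case is within 1 mm of where it started, and the mouse and the small amber piece I took for the jar are unmoved by spot readings. The amber container with a white lid, which could also be the jar, was never touched and sat at the same pixel at the end.

**Disagreements:** the scene camera reads the handle at about 194 mm and the hold-down about 2.5 mm off-centre. I took these as its calibration offset and trusted the top view.

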